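# Bed the iron and wedge it in a wooden block plane

## Task

Put the freshly honed plane together. Take the wider of the two irons from the honing stone and lay it, bevel up as it lies now, on the sloping bed of the wooden plane, slid down under the brass cross pin until its edge rests on the board at the mouth, and let go; the narrow iron stays on the stone. Then slide the dark wooden wedge, thin end first and flat side on the iron, down under the same pin and press its knob home, so firmly that it stays tight on its own.

Things in the scene. Friction and masses are not known exactly. Their poses are not given: they have to be found in the camera images.
- plane: Wooden block plane 168 mm long, 52 wide, 47 high, held fast between low cleats (14 mm high at most) on a wooden setting board 240 x 116 x 14 mm screwed to the bench. Origin: middle of the mouth at the sole, which is the board's top, 14 mm above the bench. x runs along the sole to the heel (the end nearer the robot), y across, z up. Toe end x = -62 mm, heel x = +106 mm. It does not move.
- mouth (a point): Middle of the plane's mouth at sole level (same point as the plane's origin): the lower end of the bed. From here a 3 mm gap toward the toe lets an edge through to the board. The bed is a flat ramp rising from here toward the heel at 30 degrees (0.524 rad); a part lying on it points up the ramp to the heel, its z axis tilted 30 degrees toward the toe.
- bed_top (a point): Middle of the upper end of the bed, 78 mm up the ramp from the mouth: x = 67.5, z = 39 mm in the plane's frame. The throat over the bed is 40 mm wide between two 6 mm wooden cheeks, 47 mm high above the sole from x = 0 to 30 mm, 39 mm high at x = 68 mm and falling to 16 mm at the heel, so parts stand out free above the heel.
- pin: Fixed brass cross pin of the plane, 10 mm thick, across the throat along y. Origin at its centre: x = 25, z = 36.5 mm in the plane's frame, which is 40 mm up the bed from the mouth, with 14 mm of clear height between the bed and the pin's underside, square to the bed. Parts slide beneath it from the heel side.
- iron: The wide plane iron: flat steel blade 140 mm long, 36 wide, 5 thick, 0.1 to 0.2 kg, lying bevel up across the honing stone. Origin: on its underside, on the centre line, 22 mm from its round-cornered head. x points to the head, z up out of the bevelled face. Cutting edge at x = -118 mm, head at x = +22 mm, balance point at x = -45 mm.
- iron_edge (a point): Middle of the wide iron's cutting edge, on its flat underside.
- narrow_iron: A second iron of the same length and thickness (140 x 5 mm) but only 24 mm wide, lying beside the wide one on the stone, 84 mm from centre to centre; either may be on the left. It is not used. Origin and axes as for the wide iron.
- stone: Grey honing stone 60 x 180 mm in a dark wooden base 74 x 196 mm, fixed to the bench; the stone's top is 34 mm and the base's edge 12 mm above the bench. Origin at the centre of its underside; y along its length. The irons lie across it, heads to its -x side, nearer the robot, overhanging about 40 mm at both ends.
- wedge: Dark wooden wedge 91 mm long, 34 wide, 0.035 to 0.07 kg, lying on its flat underside on the bench. From the thin end (x = -80 mm, 4 mm thick) its top rises at 10 degrees to 15.6 mm at x = -14 mm; then a rounded palm knob 28 mm high from x = -13 to +11 mm, to be gripped across its width. Origin: on the underside below the knob's middle. x points from thin end to knob, z up.
- wedge_tip (a point): Middle of the wedge's thin end, on its underside. With the wedge lying on the iron (its underside 5 mm above the bed) it begins to bind under the pin when this point is 12 to 15 mm up the bed from the mouth. Letting go of the knob can loosen it again; a push of about 15 N from behind the knob, down along the bed, drives it 1 to 2 mm further and it then stays jammed by friction.
Not all that is in view belongs to the job. What is shaped like the wedge but pink or red is not meant.

How it is judged:
By the outcome, as a careful person would: the job done as asked, in the order asked, and still so for the second after the job is handed in, with the robot touching nothing.
It also fails if it takes over 67 s, if anything falls off the work surface, if the arm or the gripper's body presses on something with over 40 N, if the wrist force passes 120 N, or if a joint passes its speed limit or range.

## Robot

A 6-joint arm with a two-finger parallel gripper is mounted at the origin on a cart in front of the work surface, level with it; the furniture and walls round the work are solid. World frame = base frame: x ahead of the robot, y to its left, z up, the work surface at z = 0. Lengths are in m, angles in rad, forces in N, time in s.
With the tool pointing down it reaches from about 0.375 to 0.975 m from the base axis. Payload 3.8 kg.
Tool frame: the origin (TCP) lies on the mounting face of the last link; the fingertips stand 166 mm ahead of it and the grasp point (between the pads) lies 147 mm ahead of it; z points along the fingers, y is the direction in which the jaws open and shut (so a half turn about z gives the same grasp; the last joint's range is limited). The gripper opens to 88 mm and grips with 3 to 60 N. Pads are 18 mm wide; open, the fingers measure 123 mm over their backs; the gripper's body (75 mm by 187 mm) begins 45 mm behind the grasp point.
Start: joints at [1.269, 0.264, 1.604, -0, 1.274, -0.037], TCP at [0.177, 0.651, 0.405] pointing down, gripper open.
Joint ranges: [-2.63, 2.63], [-0.94, 2.18], [0.31, 2.57], [-1.31, 4.45], [0, 2.66], [-2.55, 2.55]. Speed limits (rad/s): [2.57, 2.57, 3.14, 3.14, 3.14, 3.14].

## Interface

Orientations are given as [roll, pitch, yaw] about the fixed x, y, z axes, in that order (R = Rz(yaw) Ry(pitch) Rx(roll)).
In Python, from workcell import r gives the robot as it stands. The module is installed in compiled form; this text tells all that it offers.
- The arm moves only by the tool play_rows, never from a script. Its argument "series" is one flat list of numbers, 4 for each row, row after row: the shift along the tool's x, y, z in m, then the turn about the tool's z in degrees. In form: [tx, ty, tz, yaw, tx, ty, tz, yaw, ...]. A call has exactly 10 rows; each row shifts and turns the commanded pose from where the row before left it, along the tool's axes as they then stand; what a row does not reach is not made up. A row lasts 1/12 s, in which the tool goes at most 41.7 mm and 7.16 degrees, less where a joint would pass 70% of its speed; a pose out of reach is approached as far as the arm can. A call with a gripper value outside its range is refused whole. "gripper" is the opening, from 0 (shut) to 1 (fully open), set as the call begins (left out, the last holds). The fingers move at their own pace and stop on an object; the grip force is fixed at half the most. Time passes only in rows, so rows that do not move let the fingers close, or fill a call up. It gives the time, the measured TCP pose, the force and the opening at its end, in the units of the state.
- r.state(): the state, without advancing time (a new reading comes with each control period).
- r.read_camera(name): name is "scene" or "top"; returns a dict with "frame" (400x640x3 uint8, blue, green, red), "intrinsics" (3x3 intrinsics, pixels), "pose" (4x4, takes a point from camera to world coordinates). Camera axes: x right, y up, looking along -z (the intrinsics and any distortion apply to the point x, -y, -z); pixel columns grow to the right and rows downward; lengths in m; the calibration is good to about 2 mm. A picture is of the moment at which its call begins. There is no depth.
- r.job_done(): hands the job in, once; it reports no verdict.
The state is a dict: "clock": time; "joint_pos": joint angles; "joint_velocities": joint speeds; "joint_efforts": joint torques, N m; "tcp_pos": TCP position; "tool_rot": TCP orientation; "force": force on the tool from outside, world axes, zero at the start; "wrist_torque": the same for the moment, N m; "finger_gap": finger opening in m.
Only numpy, scipy, OpenCV 4.12 (cv2) and the standard library are available. Lean on these libraries where they do the work, as an engineer would, in place of code of your own. Each camera call takes 0.05 s, during which the arm holds its last target.

## Working session

There is one attempt and no reset: what is moved stays moved. The work goes in short steps, Python scripts to look and compute and a tool call to move; the robot and the scene stay as the last step left them, time stands still between calls to the robot, and variables do not carry over. Pictures are saved under pics/ and viewed, and the job is handed in when it is done.

Besides the shell and the picture viewer there is one more tool, called after "Emit:" as name(argument=value, ...) on one line, values as JSON. play_rows: Moves the arm, as the interface text tells. Its arguments: {"type":"object","properties":{"series":{"type":"array"},"gripper":{"type":"number"}},"required":["series"]}

```bash
mkdir -p pics
python3 - <<'E'
from workcell import r
import cv2,numpy as np
s=r.state();print(s)
for n in("scene","top"):
    d=r.read_camera(n);cv2.imwrite(f"pics/{n}0.png",d["frame"]);print(n,d["intrinsics"],d["pose"],[k for k in d])
    np.savez(f"{n}0.npz",K=d["intrinsics"],P=d["pose"],f=d["frame"])
E
```

```text
{'clock': 0.0, 'joint_pos': array([ 1.26910127e+00,  2.64775239e-01,  1.60535687e+00,  2.47249821e-05,
        1.27370857e+00, -3.69021609e-02]), 'joint_velocities': array([ 5.43801285e-05,  1.32312890e-03,  1.04486425e-03, -7.78873956e-04,
       -4.36745595e-04, -6.98573502e-04]), 'joint_efforts': array([ 5.51933263e-04, -5.02107167e+01, -3.56872487e+01,  7.29335519e-02,
        2.95607653e-02, -1.44799328e-04]), 'tcp_pos': array([0.17655321, 0.65115341, 0.40338196]), 'tool_rot': array([-3.13934704e+00, -1.06547242e-04,  2.87679238e+00]), 'force': array([ 0.39872606,  0.13247552, -0.25116795]), 'wrist_torque': array([0.0347856 , 0.00874824, 0.0101429 ]), 'finger_gap': 0.08822179848066788}
scene [[490.23831953   0.         321.30212928]
 [  0.         490.23831953 207.9619005 ]
 [  0.           0.           1.        ]] [[ 0.77149862  0.41710739 -0.48042825 -0.08908039]
 [-0.63607007  0.48867674 -0.59716825 -0.69473755]
 [-0.01430918  0.76630051  0.64232295  0.8757169 ]
 [ 0.          0.          0.          1.        ]] ['frame', 'intrinsics', 'pose']
top [[480.60474562   0.         314.4784035 ]
 [  0.         480.60474562 201.92342789]
 [  0.           0.           1.        ]] [[-0.01866439  0.99236574 -0.12190929  0.38341865]
 [-0.9998155  -0.01797135  0.0067821   0.05303442]
 [ 0.00453945  0.12201338  0.99251807  1.23123579]
 [ 0.          0.          0.          1.        ]] ['frame', 'intrinsics', 'pose']
```

View pics/scene0.png

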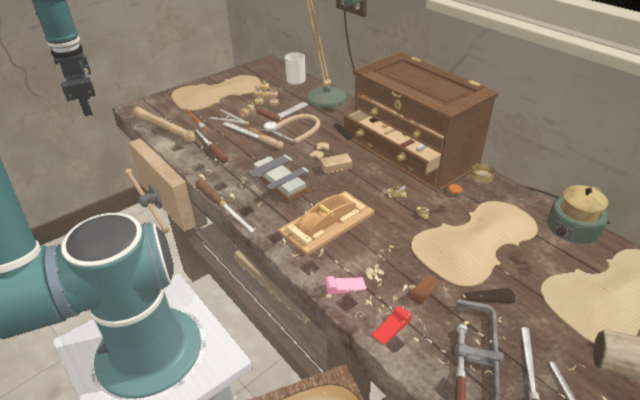

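View pics/top0.png

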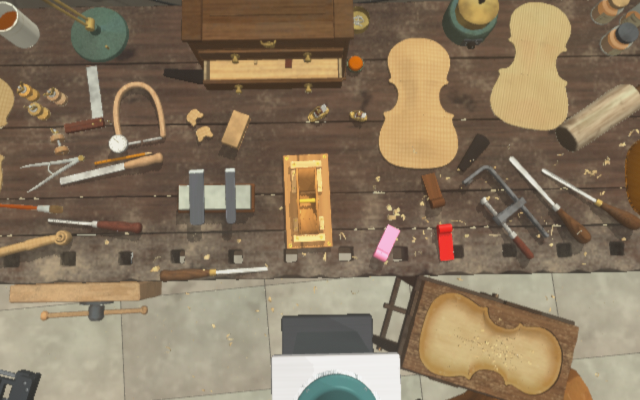

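Run:
```python
import cv2
t=cv2.imread("pics/top0.png");s=cv2.imread("pics/scene0.png")
a=cv2.resize(t[150:260,170:340],None,fx=4.5,fy=4.5,interpolation=2)
cv2.imwrite("pics/c1.png",a)
cv2.imwrite("pics/c2.png",cv2.resize(t[120:270,370:520],None,fx=4,fy=4,interpolation=2))
cv2.imwrite("pics/c3.png",cv2.resize(s[250:350,320:520],None,fx=4,fy=4,interpolation=2))
cv2.imwrite("pics/c4.png",cv2.resize(s[140:260,240:390],None,fx=5,fy=5,interpolation=2))
```

```text
(no output)
```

View pics/c1.png

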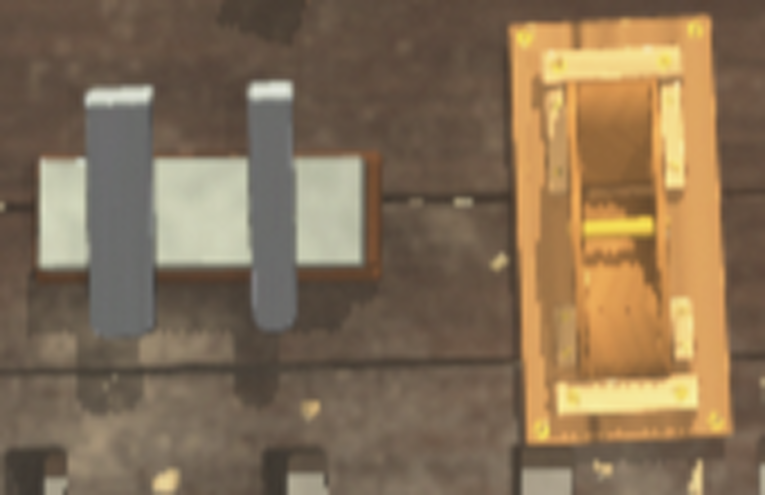

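View pics/c2.png

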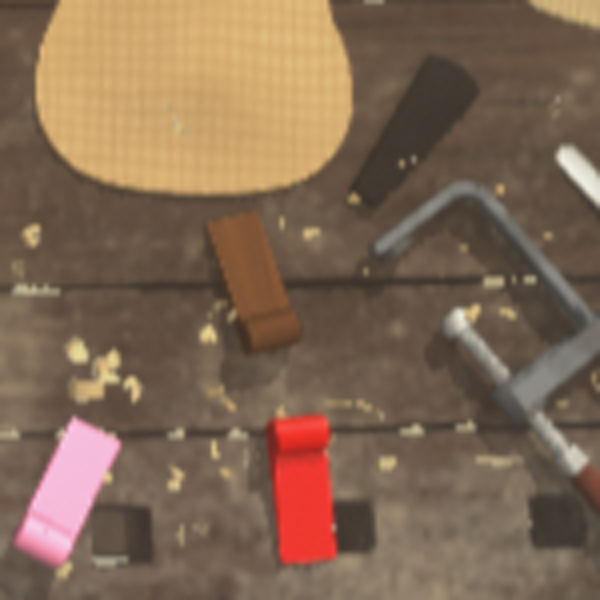

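View pics/c3.png

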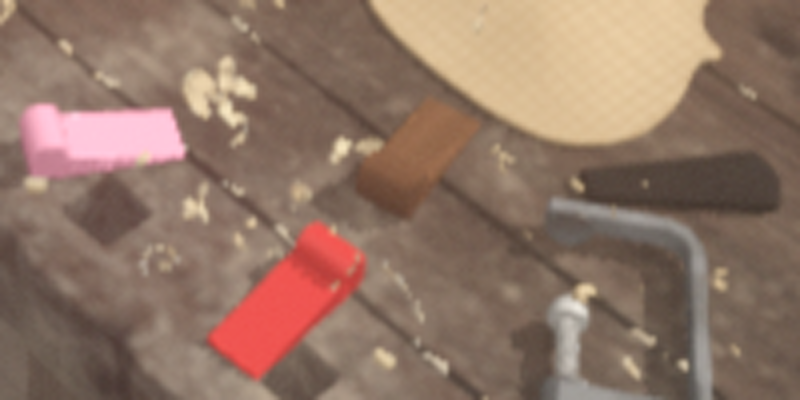

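View pics/c4.png

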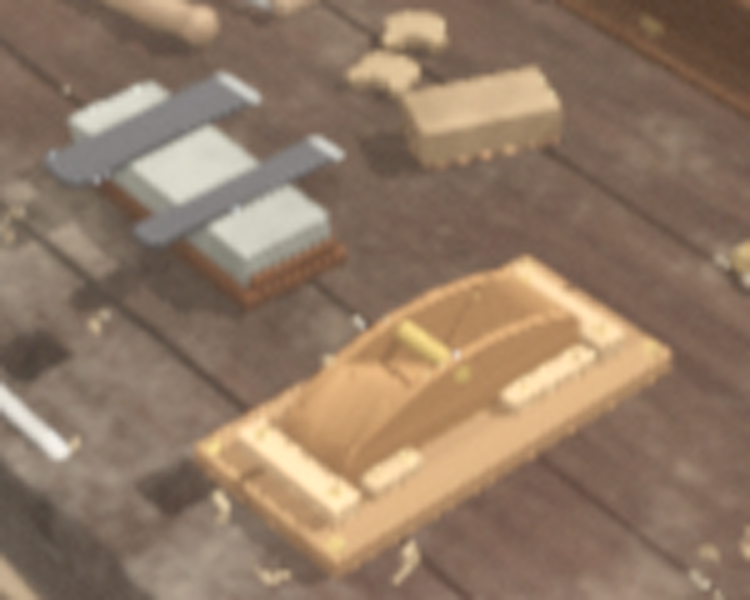

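Wide-iron candidates in the top view are (196,196), the wider one, and (230,195), the narrow one. Wedge candidates:
- **Brown with knob:** (432,190)
- **Pink:** (387,243)
- **Red:** (446,242)
- **Near-black tapered handle, no knob:** (472,152)

By the description I choose the left iron at (196,196) and the brown wedge at (432,190). The close crops agree with both. Next I measure them.

```bash
cat > h.py <<'E'
import numpy as np,cv2
def ray(K,P,u,v):
    d=P[:3,:3]@np.array([(u-K[0,2])/K[0,0],-(v-K[1,2])/K[1,1],-1.]);return P[:3,3],d
def onz(K,P,uv,z):
    o,d=ray(K,P,*uv);return o+d*(z-o[2])/d[2]
def proj(K,P,X):
    c=P[:3,:3].T@(np.asarray(X,float)-P[:3,3]);return np.array([K[0,2]+K[0,0]*c[0]/-c[2],K[1,2]-K[1,1]*c[1]/-c[2]])
def tri(c1,uv1,c2,uv2):
    o1,d1=ray(*c1,*uv1);o2,d2=ray(*c2,*uv2)
    A=np.stack([d1,-d2],1);t=np.linalg.lstsq(A,o2-o1,rcond=None)[0];a=o1+t[0]*d1;b=o2+t[1]*d2
    return (a+b)/2,np.linalg.norm(a-b)
def load(n):
    d=np.load(n);return (d["K"],d["P"]),d["f"]
def big(m):
    c,_=cv2.findContours(m,cv2.RETR_EXTERNAL,cv2.CHAIN_APPROX_NONE);return sorted(c,key=cv2.contourArea,reverse=True)
E
python3 - <<'E'
from h import *
for n,rois in(("top0.npz",dict(irons=(180,165,245,228),pin=(292,185,322,215),board=(278,148,338,254),wedge=(415,168,450,215))),("scene0.npz",dict(irons=(245,150,312,192),pin=(310,195,340,220),board=(275,185,380,255),wedge=(405,270,445,306)))):
    c,f=load(n);hsv=cv2.cvtColor(f,cv2.COLOR_BGR2HSV)
    for k,(a,b,x,y) in rois.items():
        S=4;H=cv2.resize(f[b:y,a:x],None,fx=S,fy=S,interpolation=2);h=cv2.cvtColor(H,cv2.COLOR_BGR2HSV).astype(int)
        if k=="irons": m=(H[...,0].astype(int)-H[...,2]>3)&(h[...,2]<165)&(h[...,2]>70)
        if k=="pin": m=(h[...,0]>20)&(h[...,0]<34)&(h[...,1]>140)&(h[...,2]>150)
        if k=="board": m=(h[...,0]<32)&(h[...,1]>60)&(h[...,2]>140)
        if k=="wedge": m=(h[...,0]<14)&(h[...,1]>120)&(h[...,2]>70)
        m=(m*255).astype(np.uint8);cv2.imwrite(f"pics/m_{n[:3]}_{k}.png",m)
        for q in big(m)[:2]:
            if cv2.contourArea(q)<200: continue
            R=cv2.minAreaRect(q);bx=(cv2.boxPoints(R)+.5)/S-.5+[a,b]
            print(n[:3],k,np.round(bx,1).tolist())
E
cd pics; python3 -c "
import cv2,numpy as np
ims=[cv2.imread(f'm_{a}_{k}.png') for a in('top','sce') for k in('irons','board','pin','wedge')]
o=np.zeros((600,800,3),np.uint8)
x=y=0
for i,m in enumerate(ims):
    m=cv2.resize(m,None,fx=.6,fy=.6);h,w=m.shape[:2]
    yy=0 if i<4 else 300;x=0 if i in(0,4) else x
    w=min(w,800-x);o[yy:yy+h,x:x+w]=m[:,:w];x+=w+5
cv2.imwrite('mm.png',o)"
```

```text
top pin [[299.4, 197.6], [314.9, 197.6], [314.9, 201.9], [299.4, 201.9]]
top board [[281.9, 154.6], [328.2, 152.4], [332.6, 246.6], [286.3, 248.7]]
top wedge [[419.9, 175.7], [433.2, 170.7], [445.7, 203.9], [432.3, 208.9]]
sce board [[269.6, 217.2], [361.0, 178.9], [382.1, 229.1], [290.7, 267.4]]
sce board [[368.9, 246.5], [371.7, 237.0], [380.5, 239.7], [377.7, 249.1]]
sce wedge [[408.1, 293.3], [427.6, 271.1], [439.9, 281.9], [420.4, 304.1]]
```

View pics/mm.png

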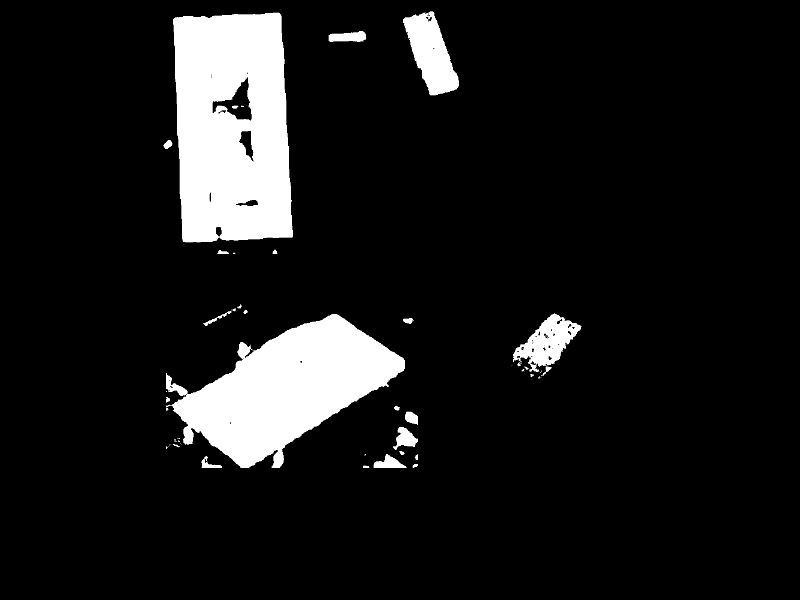

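Run:
```python
from h import *
c,f=load("top0.npz");c2,g=load("scene0.npz")
print(f[195,186:240].tolist()[::3]);print(g[172,255:300].tolist()[::4])
bd=[[281.9,154.6],[328.2,152.4],[332.6,246.6],[286.3,248.7]]
W=[onz(*c,p,.014) for p in bd];W=np.array(W);print(np.round(W,4).tolist())
print("len",np.linalg.norm(W[0]-W[3]),np.linalg.norm(W[1]-W[2]),np.linalg.norm(W[0]-W[1]),np.linalg.norm(W[2]-W[3]))
print("centre",W.mean(0))
for z in(.05,.0555):print([np.round(onz(*c,p,z),4).tolist() for p in((299.4,199.7),(314.9,199.7))])
S=4
for a,b,x,y in((184,165,210,228),(218,165,242,228)):
    H=cv2.resize(f[b:y,a:x],None,fx=S,fy=S,interpolation=2).astype(int)
    v=H.max(2);m=((v<150)&(H[...,0]>H[...,2]-2)&(v>80)|((v>225)))
    m=(m*255).astype(np.uint8);q=big(cv2.morphologyEx(m,cv2.MORPH_OPEN,np.ones((5,5))))[0]
    R=cv2.minAreaRect(q);bx=(cv2.boxPoints(R)+.5)/S-.5+[a,b];print(np.round(bx,1).tolist())
    w=np.array([onz(*c,p,.039) for p in bx]);print(np.round(w,4).tolist(),np.linalg.norm(w[0]-w[1]),np.linalg.norm(w[1]-w[2]),w.mean(0))
    cv2.imwrite(f"pics/mi_{a}.png",m)
```

```text
[[187, 213, 209], [118, 129, 128], [107, 108, 107], [108, 108, 108], [106, 107, 106], [105, 106, 106], [151, 169, 167], [183, 208, 206], [181, 206, 204], [179, 204, 201], [183, 208, 205], [183, 208, 206], [176, 199, 197], [123, 136, 134], [106, 108, 106], [106, 106, 106], [109, 110, 110], [173, 195, 192]]
[[128, 130, 132], [128, 128, 132], [120, 121, 124], [172, 185, 187], [199, 213, 214], [204, 218, 219], [203, 216, 218], [201, 214, 216], [196, 210, 212], [142, 152, 158], [129, 131, 135], [131, 131, 135]]
[[0.6576, 0.1265, 0.014], [0.6612, 0.0068, 0.014], [0.4185, 0.0011, 0.014], [0.4154, 0.118, 0.014]]
len 0.24227823026266793 0.24277337721795111 0.11974269031548009 0.1168860330294924
centre [0.5381891  0.06311351 0.014     ]
[[0.5347, 0.0822, 0.05], [0.534, 0.0438, 0.05]]
[[0.534, 0.0821, 0.0555], [0.5333, 0.0439, 0.0555]]
[[189.6, 173.8], [202.8, 173.6], [203.4, 223.3], [190.2, 223.4]]
[[0.6069, 0.3576, 0.039], [0.6067, 0.3243, 0.039], [0.4814, 0.3216, 0.039], [0.4817, 0.3545, 0.039]] 0.03331267767697228 0.12526000106946408 [0.54416813 0.33949404 0.039     ]
[[226.1, 200.6], [234.9, 200.6], [234.9, 219.4], [226.1, 219.4]]
[[0.5371, 0.2655, 0.039], [0.5367, 0.2437, 0.039], [0.4897, 0.2436, 0.039], [0.4901, 0.2653, 0.039]] 0.02184230298008028 0.046995913798852186 [0.51342787 0.25452963 0.039     ]
```

Run:
```python
from h import *
c,f=load("top0.npz")
g=f.astype(float).mean(2)
def cross(p,th):
    o=[]
    for i in range(len(p)-1):
        if (p[i]-th)*(p[i+1]-th)<0:o.append(round(i+(th-p[i])/(p[i+1]-p[i]),2))
    return o
for v in range(187,208,4): print(v,[x+180 for x in cross(g[v,180:245],155)])
for u in range(190,204,3): print(u,np.round(g[162:176,u]).astype(int).tolist(),np.round(g[216:230,u]).astype(int).tolist())
print(f[210:222:4,184:210:2].mean(2).astype(int).tolist())
```

```text
187 [np.float64(188.51), np.float64(203.93), np.float64(224.42000000000002), np.float64(235.38)]
191 [np.float64(188.54), np.float64(203.86), np.float64(224.43), np.float64(235.57999999999998)]
195 [np.float64(188.56), np.float64(203.81), np.float64(224.53), np.float64(235.54)]
199 [np.float64(188.47), np.float64(204.42000000000002), np.float64(224.5), np.float64(235.52)]
203 [np.float64(188.65), np.float64(204.44), np.float64(224.71), np.float64(235.51)]
207 [np.float64(188.85), np.float64(204.42000000000002), np.float64(225.32999999999998), np.float64(235.55)]
190 [83, 82, 80, 79, 82, 86, 89, 116, 182, 212, 193, 145, 110, 106] [104, 103, 104, 105, 104, 104, 104, 105, 104, 100, 96, 90, 84, 84]
193 [91, 86, 82, 82, 84, 86, 89, 132, 193, 215, 194, 145, 111, 108] [107, 109, 108, 108, 108, 107, 107, 107, 106, 97, 89, 85, 83, 82]
196 [85, 83, 80, 80, 81, 83, 89, 135, 195, 214, 183, 132, 110, 107] [107, 107, 107, 107, 108, 108, 107, 106, 100, 99, 98, 93, 90, 93]
199 [87, 89, 93, 87, 81, 79, 90, 155, 206, 215, 187, 137, 109, 106] [107, 108, 107, 108, 108, 108, 107, 107, 100, 97, 97, 96, 96, 97]
202 [84, 82, 81, 78, 77, 77, 95, 174, 211, 209, 172, 123, 104, 102] [106, 107, 108, 107, 107, 107, 105, 97, 113, 130, 133, 133, 131, 129]
[[83, 82, 77, 103, 106, 107, 107, 107, 106, 106, 71, 76, 76], [80, 78, 74, 102, 107, 107, 107, 108, 107, 106, 68, 70, 68], [88, 80, 81, 103, 106, 106, 106, 107, 106, 107, 85, 82, 80]]
```

```bash
python3 - <<'E'
from h import *
c,f=load("top0.npz");c2,g=load("scene0.npz")
e=onz(*c,(195.8,169.2),.034);h=onz(*c,(197,224.3),.038);m=onz(*c,(196.4,197),.039)
print(e,h,m,np.linalg.norm(e-h),np.degrees(np.arctan2((e-h)[1],(e-h)[0])))
d=(e-h)/np.linalg.norm(e-h)
for w in(h,e): print("scene px",proj(*c2,w))
mouth=np.array([.5596,.0638,.014]);t=np.radians(1.7);u=np.array([np.cos(t),np.sin(t),0]);n=np.array([-u[1],u[0],0])
P=lambda x,y,z:mouth-u*x-n*y+np.array([0,0,z])
for nm,X in dict(pinL=P(.025,-.026,.0365/1),pinR=P(.025,.026,.0365),heelL=P(.106,-.026,.016),toeR=P(-.062,.026,.03)).items(): print(nm,proj(*c,X),proj(*c2,X))
# wedge
w=np.array([[419.9,175.7],[433.2,170.7],[445.7,203.9],[432.3,208.9]])
print([np.round(onz(*c,p,z),4).tolist() for p,z in zip(w,(.003,.003,.02,.02))])
f2=f.copy()
for X in (P(.025,-.026,.0365),P(.025,.026,.0365),P(.106,-.026,.016),P(.106,.026,.016),P(-.062,-.026,.03),P(-.062,.026,.03),e,h):
    for im,cc in((f2,c),(g,c2)): cv2.circle(im,tuple(int(round(float(v)*8)) for v in proj(*cc,X)),4,(255,0,0),-1,cv2.LINE_AA,3)
cv2.imwrite("pics/o1.png",np.vstack([cv2.resize(f2[150:260,170:340],(612,396)),cv2.resize(g[145:255,245:380],(612,500))])[:600*2])
E
python3 -c "
import cv2;a=cv2.imread('pics/o1.png');cv2.imwrite('pics/o1.png',cv2.resize(a,None,fx=.66,fy=.66))"
```

```text
[0.6192451  0.34329291 0.034     ] [0.47926337 0.33775627 0.038     ] [0.54760119 0.33977601 0.039     ] 0.14014827087853485 2.2650159936855236
scene px [250.47248939 173.73662328]
scene px [288.06813656 156.44976053]
pinL [296.6381022  200.08180497] [318.9776001  204.00271446]
pinR [317.61323546 199.08756428] [332.17398326 213.4864744 ]
heelL [298.32358103 233.24789229] [295.52304382 223.46807917]
toeR [315.88427576 165.11574869] [356.22356649 201.14713389]
[[0.5979, -0.2302, 0.003], [0.6104, -0.2653, 0.003], [0.5211, -0.2885, 0.02], [0.5089, -0.2538, 0.02]]
```

View pics/o1.png

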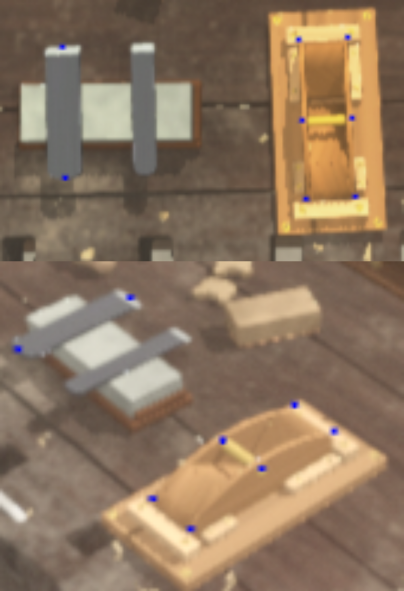

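Emit:
play_rows(series=[0,0,0,-5.8,0,0,0,-5.8,0,0,0,-5.7,-0.0225,-0.0231,0,0,-0.0225,-0.0231,0,0,-0.0225,-0.0231,0,0,-0.0225,-0.0231,0,0,-0.0225,-0.0231,0,0,-0.0225,-0.0231,0,0,-0.0225,-0.0231,0,0], gripper=0.7)

```text
clock: 0.93
tcp_pos: [0.3408, 0.4944, 0.4042]
tool_rot: [-3.141, -0.001, -3.104]
force: [-0.5, 0.8, -0.1]
finger_gap: 0.0616
```

Emit:
play_rows(series=[-0.0225,-0.0231,0,0,-0.0225,-0.0231,0,0,-0.0225,-0.0231,0,0,-0.0225,-0.0231,0,0,-0.0225,-0.0231,0,0,-0.0225,-0.0231,0,0,-0.0225,-0.0231,0,0,0,0,0.035,0,0,0,0.035,0,0,0,0.03,0])

```text
clock: 1.77
tcp_pos: [0.5038, 0.3389, 0.303]
tool_rot: [-3.142, -0.0, -3.106]
force: [0.2, -0.1, 0.0]
finger_gap: 0.0622
```

```bash
cat > st.py <<'E'
from workcell import r
import numpy as np
def st():
    s=r.state();print(round(s["clock"],2),"tcp",np.round(s["tcp_pos"],4).tolist(),"rpy",np.round(np.degrees(s["tool_rot"]),2).tolist(),"F",np.round(s["force"],1).tolist(),"T",np.round(s["wrist_torque"],2).tolist(),"gap",round(s["finger_gap"],4),"j",np.round(s["joint_pos"],2).tolist());return s
def shift(target,s,yaw=None):
    y=s["tool_rot"][2] if yaw is None else yaw
    d=np.asarray(target)-s["tcp_pos"];print("tx,ty,tz",np.round([d[0]*np.cos(y)+d[1]*np.sin(y),d[0]*np.sin(y)-d[1]*np.cos(y),-d[2]],4).tolist())
E
python3 - <<'E'
from st import *
s=st();shift([.5033,.3387,.1925],s)
from h import *
c,f=load("top0.npz")
for p in((180,184.4),(250,184.4),(180,209),(250,209)):print(onz(*c,p,.034))
E
```

```text
1.77 tcp [0.5038, 0.3389, 0.303] rpy [-180.0, -0.01, -177.98] F [0.2, -0.1, 0.0] T [0.07, 0.04, 0.02] gap 0.0622 j [0.55, 0.22, 1.85, 0.0, 1.07, -1.05]
tx,ty,tz [0.0005, -0.0002, 0.1105]
[0.58105164 0.38258099 0.034     ]
[0.57789189 0.20645987 0.034     ]
[0.5187289  0.38161993 0.034     ]
[0.51554757 0.20660372 0.034     ]
```

Emit:
play_rows(series=[0,0,0.025,0,0,0,0.025,0,0,0,0.025,0,0,0,0.02,0,0,0,0.01,0,0,0,0.0055,0,0,0,0,0,0,0,0,0,0,0,0,0,0,0,0,0])

```text
clock: 2.6
tcp_pos: [0.5042, 0.3405, 0.196]
tool_rot: [3.14, 0.003, -3.105]
force: [-0.2, 0.4, 0.2]
finger_gap: 0.0619
```

Emit:
play_rows(series=[0,0,0,0,0,0,0,0,0,0,0,0,0,0,0,0,0,0,0,0,0,0,0,0,0,0,0,0,0,0,0,0,0,0,0,0,0,0,0,0], gripper=0)

```text
clock: 3.43
tcp_pos: [0.5035, 0.34, 0.1944]
tool_rot: [-3.142, 0.0, -3.104]
force: [-0.6, -0.7, 4.2]
finger_gap: 0.0353
```

Run:
```python
from st import *
s=st()
import cv2
t=r.read_camera("top")["frame"];q=r.read_camera("scene")["frame"]
cv2.imwrite("pics/g1.png",np.hstack([cv2.resize(t[150:240,160:260],(400,360),interpolation=2),cv2.resize(q[120:210,220:320],(400,360),interpolation=2)]))
```

```text
3.43 tcp [0.5035, 0.34, 0.1944] rpy [-180.0, 0.0, -177.87] F [-0.6, -0.7, 4.2] T [-0.23, 0.19, -0.01] gap 0.0353 j [0.55, 0.35, 1.92, -0.0, 0.87, -1.05]
```

View pics/g1.png

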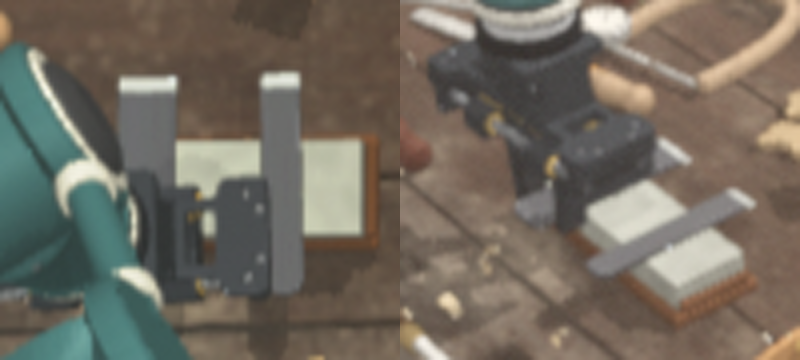

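Emit:
play_rows(series=[0,0,-0.01,0,0,0,-0.015,0,0,0,-0.015,0,0,0,-0.01,0,0,0,0,0,0,0,0,0,0,0,0,0,0,0,0,0,0,0,0,0,0,0,0,0])

```text
clock: 4.37
tcp_pos: [0.5031, 0.3398, 0.2433]
tool_rot: [-3.141, -0.001, -3.104]
force: [0.8, -0.1, -0.8]
finger_gap: 0.035
```

Run:
```python
from st import *
s=st()
import cv2
t=r.read_camera("top")["frame"];q=r.read_camera("scene")["frame"]
cv2.imwrite("pics/g2.png",np.hstack([cv2.resize(t[150:240,160:260],(400,360),interpolation=2),cv2.resize(q[100:210,220:340],(436,400),interpolation=2)[:360]]))
```

```text
4.37 tcp [0.5031, 0.3398, 0.2433] rpy [-179.96, -0.08, -177.87] F [0.8, -0.1, -0.8] T [-0.03, 0.07, -0.01] gap 0.035 j [0.55, 0.28, 1.9, 0.0, 0.96, -1.06]
```

View pics/g2.png

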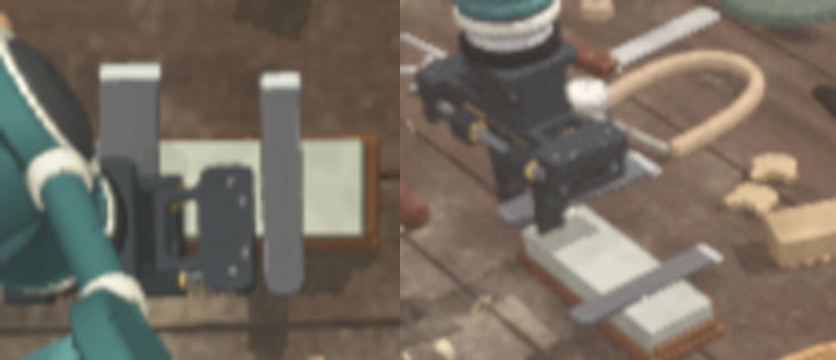

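Emit:
play_rows(series=[-0.02,0,0,0,-0.025,0,0,0,-0.025,0,0,0,-0.0222,0,0,0,0,0,0.015,0,0,0,0.015,0,0,0,0.01,0,0,0,0,0,0,0,0,0,0,0,0,0])

```text
clock: 5.3
tcp_pos: [0.5947, 0.3435, 0.2038]
tool_rot: [-3.141, -0.001, -3.104]
force: [-0.6, 0.1, -2.6]
finger_gap: 0.0354
```

Run:
```python
from st import *
s=st()
import cv2
t=r.read_camera("top")["frame"];q=r.read_camera("scene")["frame"]
cv2.imwrite("pics/g3.png",np.hstack([cv2.resize(t[120:220,160:270],(440,400),interpolation=2),cv2.resize(q[90:190,240:330],(360,400),interpolation=2)]))
```

```text
5.3 tcp [0.5947, 0.3435, 0.2038] rpy [-179.97, -0.06, -177.84] F [-0.6, 0.1, -2.6] T [0.06, 0.06, -0.04] gap 0.0354 j [0.49, 0.46, 1.73, 0.0, 0.95, -1.12]
```

View pics/g3.png

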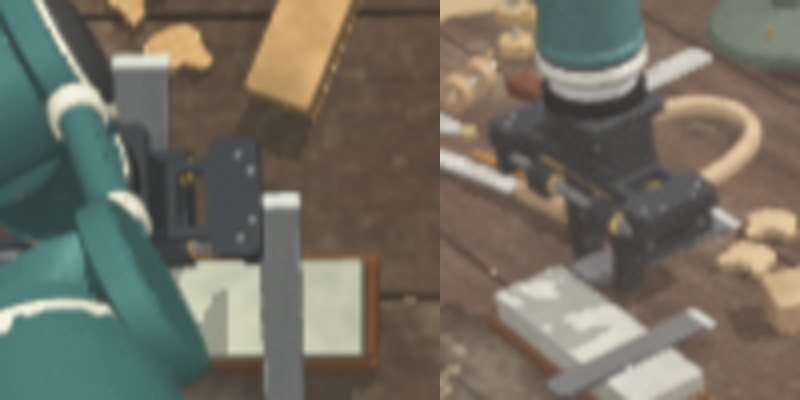

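Run:
```python
from h import *
c,f=load("top0.npz");c2,g=load("scene0.npz")
cv2.imwrite("pics/b.png",np.hstack([cv2.resize(f[95:195,170:260],(540,600),interpolation=2)]))
for x,y in((.71,.35),(.71,.37),(.71,.33),(.68,.35)): print(x,y,proj(*c,(x,y,0.005)))
```

```text
0.71 0.35 [196.29674402 137.14598248]
0.71 0.37 [188.62466174 137.27665316]
0.71 0.33 [203.96716788 137.01534005]
0.68 0.35 [196.16637559 148.39208691]
```

View pics/b.png

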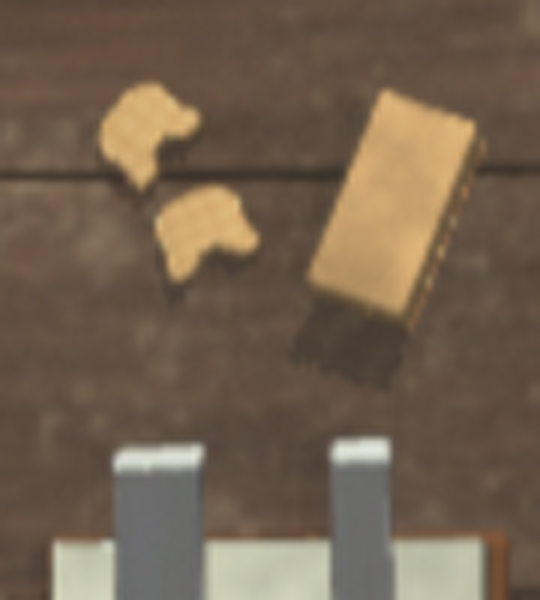

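Emit:
play_rows(series=[0,0.014,0,0,0,0.014,0,0,0,0,0,0,0,0,0.004,0,0,0,0.004,0,0,0,0.002,0,0,0,0.001,0,0,0,0.001,0,0,0,0.001,0,0,0,0,0])

```text
clock: 6.23
tcp_pos: [0.5947, 0.3715, 0.1925]
tool_rot: [3.141, 0.0, -3.105]
force: [-2.4, 0.5, 5.8]
finger_gap: 0.0351
```

```bash
cat > look.py <<'E'
from st import *
import cv2,sys
def look(name,a=(120,220,160,270),b=(90,190,240,330)):
    t=r.read_camera("top");q=r.read_camera("scene")
    np.savez("top1.npz",K=t["intrinsics"],P=t["pose"],f=t["frame"]);np.savez("scene1.npz",K=q["intrinsics"],P=q["pose"],f=q["frame"])
    def im(f,a):
        k=f[a[0]:a[1],a[2]:a[3]];s=400/max(k.shape[:2]);k=cv2.resize(k,None,fx=s,fy=s,interpolation=2)
        o=np.zeros((400,400,3),np.uint8);o[:k.shape[0],:k.shape[1]]=k;return o
    cv2.imwrite(f"pics/{name}.png",np.hstack([im(t["frame"],a),im(q["frame"],b)]))
E
python3 - <<'E'
from look import *
s=st();look("g4")
E
```

```text
6.23 tcp [0.5947, 0.3715, 0.1925] rpy [179.95, 0.01, -177.91] F [-2.4, 0.5, 5.8] T [0.09, 0.59, -0.03] gap 0.0351 j [0.52, 0.5, 1.7, 0.0, 0.94, -1.09]
```

View pics/g4.png

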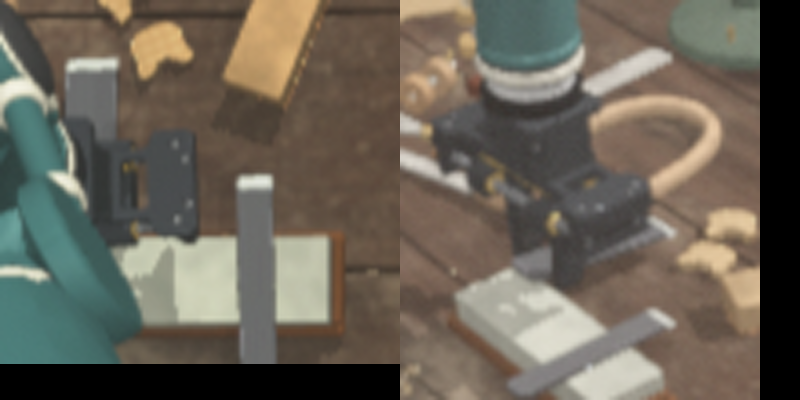

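Emit:
play_rows(series=[0,0,0.0007,0,0,0,0.0007,0,0,0,0.0007,0,0,0,0.0007,0,0,0,0,0,0,0,0,0,0,0,0,0,0,0,0,0,0,0,0,0,0,0,0,0])

```text
clock: 7.17
tcp_pos: [0.5951, 0.3716, 0.1904]
tool_rot: [3.14, 0.002, -3.105]
force: [-2.5, -0.3, 8.0]
finger_gap: 0.0349
```

Run:
```python
from look import *
s=st();look("g5")
```

```text
7.17 tcp [0.5951, 0.3716, 0.1904] rpy [179.92, 0.09, -177.91] F [-2.5, -0.3, 8.0] T [0.1, 0.58, -0.0] gap 0.0349 j [0.52, 0.5, 1.7, 0.0, 0.93, -1.09]
```

View pics/g5.png

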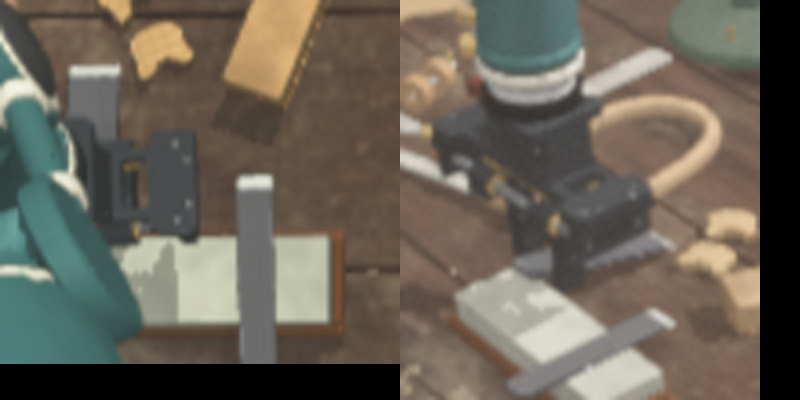

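Run:
```python
from h import *
c,f=load("top1.npz");c2,g=load("scene1.npz")
print(tri(c,(193.3,138.4),c2,(308.7,150)))
cv2.imwrite("pics/t1.png",np.hstack([cv2.resize(f[130:150,178:203],(400,320),interpolation=2),cv2.resize(g[138:163,290:315],(400,400),interpolation=2)[:320]]))
```

```text
(array([0.7056934 , 0.3544302 , 0.01467226]), np.float64(0.003464231746731792))
```

View pics/t1.png

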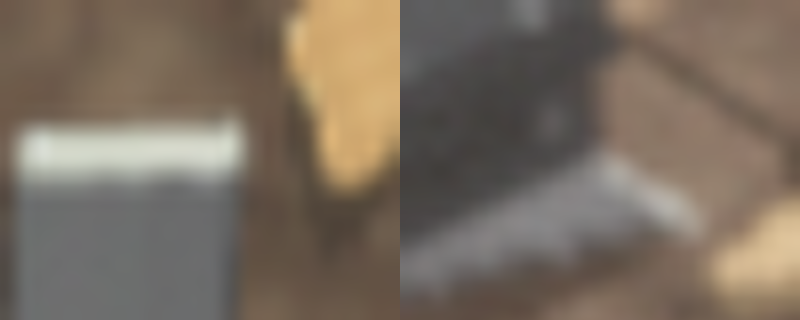

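Run:
```python
from h import *
c,f=load("top1.npz");c2,g=load("scene1.npz")
print(tri(c,(193.1,137.2),c2,(308.6,152.2)))
```

```text
(array([0.71073439, 0.35908814, 0.00208278]), np.float64(0.0001032538824314351))
```

Emit:
play_rows(series=[0,0,-0.01,0,0,0,-0.025,0,0,0,-0.03,0,0,0,-0.025,0.4,0.0161,-0.0256,0,0,0.0161,-0.0256,0,0,0.0161,-0.0256,0,0,0.0161,-0.0256,0,0,0.0161,-0.0256,0,0,0.0161,-0.0256,0,0])

```text
clock: 8.1
tcp_pos: [0.5015, 0.2133, 0.2783]
tool_rot: [-3.141, -0.0, -3.111]
force: [-0.8, -0.6, -1.0]
finger_gap: 0.0352
```

Emit:
play_rows(series=[0.0161,-0.0256,0,0,0.0161,-0.0256,0,0,0.0161,-0.0256,0,0,0.0161,-0.0256,0,0,0.0161,-0.0256,0,0,0.0161,-0.0256,0,0,0,0,0,0,0,0,0,0,0,0,0,0,0,0,0,0])

```text
clock: 8.93
tcp_pos: [0.4114, 0.059, 0.2788]
tool_rot: [3.141, 0.001, -3.111]
force: [-0.6, -0.7, -1.6]
finger_gap: 0.0353
```

Run:
```python
from look import *
s=st();look("g6",(150,260,250,360),(150,260,240,370));shift([.4115,.0594,.2433],s)
```

```text
8.93 tcp [0.4114, 0.059, 0.2788] rpy [179.98, 0.07, -178.25] F [-0.6, -0.7, -1.6] T [0.03, 0.1, 0.07] gap 0.0353 j [0.08, -0.12, 2.26, 0.0, 1.0, -1.52]
tx,ty,tz [-0.0001, 0.0004, 0.0355]
```

View pics/g6.png

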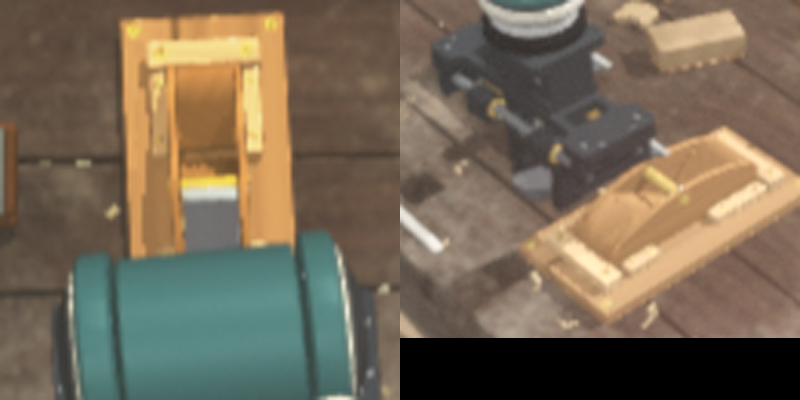

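Run:
```python
from h import *
c,f=load("top1.npz");c2,g=load("scene1.npz")
G=f.astype(float)
for v in range(196,216,1): print(v,[int(x) for x in G[v,298:318].mean(1)])
for z in(.085,.091,.1):print(onz(*c,(307.9,201),z))
```

```text
196 [160, 116, 139, 132, 128, 135, 130, 137, 132, 119, 113, 92, 86, 82, 78, 78, 77, 89, 151, 160]
197 [160, 116, 140, 144, 141, 141, 145, 142, 139, 136, 132, 100, 93, 90, 92, 92, 88, 90, 152, 162]
198 [157, 115, 142, 145, 146, 149, 151, 152, 153, 155, 154, 140, 137, 140, 155, 157, 147, 108, 155, 165]
199 [151, 131, 163, 167, 168, 170, 172, 176, 178, 180, 179, 177, 176, 178, 182, 182, 174, 125, 158, 164]
200 [146, 141, 177, 180, 182, 182, 183, 187, 188, 191, 189, 188, 188, 188, 187, 185, 171, 131, 157, 162]
201 [144, 136, 183, 188, 194, 196, 197, 199, 202, 216, 210, 209, 208, 207, 206, 205, 192, 140, 156, 163]
202 [142, 131, 194, 204, 208, 209, 209, 210, 211, 220, 216, 216, 217, 217, 217, 218, 211, 143, 154, 162]
203 [140, 119, 190, 209, 212, 212, 212, 212, 212, 214, 214, 215, 214, 216, 216, 217, 211, 149, 154, 156]
204 [137, 107, 159, 180, 187, 188, 184, 180, 179, 182, 184, 180, 174, 178, 179, 181, 177, 135, 151, 152]
205 [137, 112, 129, 135, 141, 142, 139, 133, 131, 134, 135, 130, 119, 126, 127, 129, 126, 115, 146, 150]
206 [137, 119, 115, 114, 115, 114, 114, 114, 113, 114, 114, 112
[... 391 characters left out ...]
 112, 113, 112, 113, 112, 111, 109, 110, 110, 110, 109, 108, 114, 142]
211 [132, 139, 139, 115, 112, 111, 112, 113, 112, 113, 112, 112, 110, 111, 110, 111, 109, 113, 107, 140]
212 [130, 140, 137, 115, 112, 112, 112, 113, 113, 113, 112, 112, 111, 110, 109, 110, 110, 117, 111, 139]
213 [129, 137, 120, 112, 112, 112, 113, 112, 112, 113, 112, 111, 111, 111, 110, 110, 110, 120, 116, 136]
214 [128, 132, 104, 110, 112, 112, 113, 113, 112, 113, 112, 111, 110, 110, 110, 111, 110, 122, 108, 134]
215 [128, 130, 113, 111, 111, 111, 112, 113, 113, 112, 111, 112, 109, 111, 110, 110, 110, 121, 100, 132]
[0.52673076 0.06096819 0.085     ]
[0.52598059 0.06092666 0.091     ]
[0.52485533 0.06086437 0.1       ]
```

Emit:
play_rows(series=[0,0.001,0.005,0,0,0,0.008,0,0,0,0.008,0,0,0,0.006,0,0,0,0.004,0,0,0,0.002,0,0,0,0.002,0,0,0,0,0,0,0,0,0,0,0,0,0])

```text
clock: 9.87
tcp_pos: [0.4109, 0.0595, 0.2437]
tool_rot: [3.142, 0.001, -3.112]
force: [-0.4, 0.1, -1.3]
finger_gap: 0.0354
```

Run:
```python
from look import *
s=st();look("g7",(180,240,280,340),(170,240,280,350));
```

```text
9.87 tcp [0.4109, 0.0595, 0.2437] rpy [180.0, 0.04, -178.28] F [-0.4, 0.1, -1.3] T [0.02, 0.11, -0.03] gap 0.0354 j [0.08, -0.07, 2.29, -0.0, 0.92, -1.52]
```

View pics/g7.png

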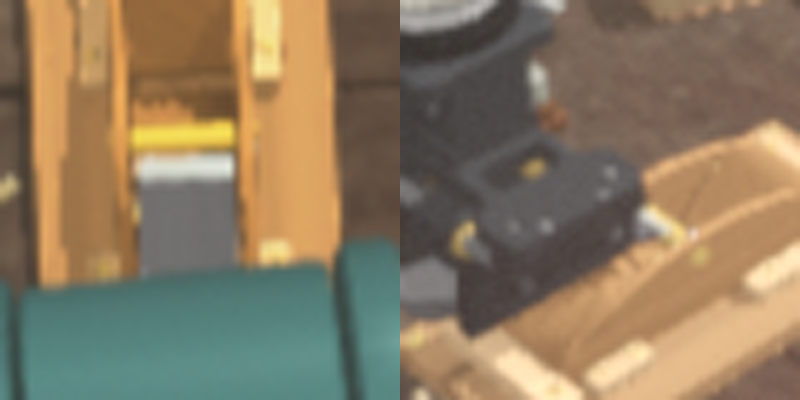

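Emit:
play_rows(series=[0,0.001,0,0,0,0,0.003,0,0,0,0.002,0,0,0,0.001,0,0,0,0.001,0,0,0,0.001,0,0,0,0,0,0,0,0,0,0,0,0,0,0,0,0,0])

```text
clock: 10.8
tcp_pos: [0.4107, 0.0605, 0.2355]
tool_rot: [-3.142, 0.0, -3.111]
force: [-0.0, -0.3, -1.0]
finger_gap: 0.0354
```

Run:
```python
from look import *
s=st();look("g8",(180,240,280,340),(180,240,290,350));
```

```text
10.8 tcp [0.4107, 0.0605, 0.2355] rpy [-180.0, 0.01, -178.27] F [-0.0, -0.3, -1.0] T [0.02, 0.08, 0.04] gap 0.0354 j [0.09, -0.05, 2.3, -0.0, 0.9, -1.51]
```

View pics/g8.png

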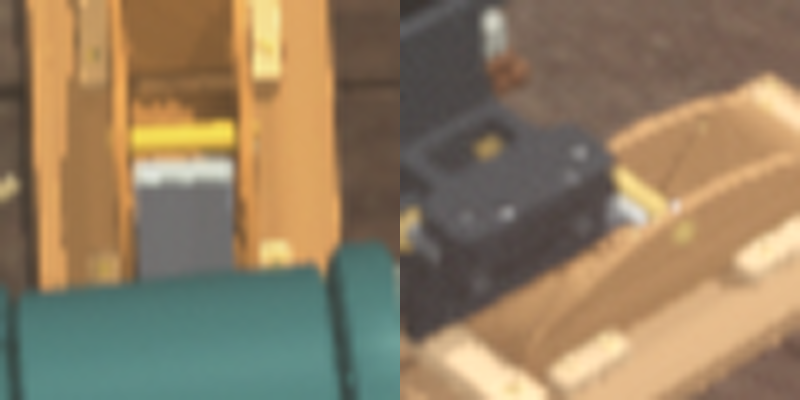

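Emit:
play_rows(series=[0,0,0.001,0,0,0,0.0005,0,-0.002,0,0,0,-0.002,0,0,0,-0.002,0,0,0,-0.002,0,0,0,-0.001,0,0,0,0,0,0,0,0,0,0,0,0,0,0,0])

```text
clock: 11.73
tcp_pos: [0.4197, 0.0608, 0.234]
tool_rot: [3.142, 0.0, -3.111]
force: [0.2, 0.6, -1.1]
finger_gap: 0.0354
```

Run:
```python
from look import *
s=st();look("g9",(180,240,280,340),(180,240,290,350));
```

```text
11.73 tcp [0.4197, 0.0608, 0.234] rpy [180.0, 0.01, -178.27] F [0.2, 0.6, -1.1] T [-0.01, -0.02, 0.02] gap 0.0354 j [0.09, -0.03, 2.28, -0.0, 0.89, -1.52]
```

View pics/g9.png

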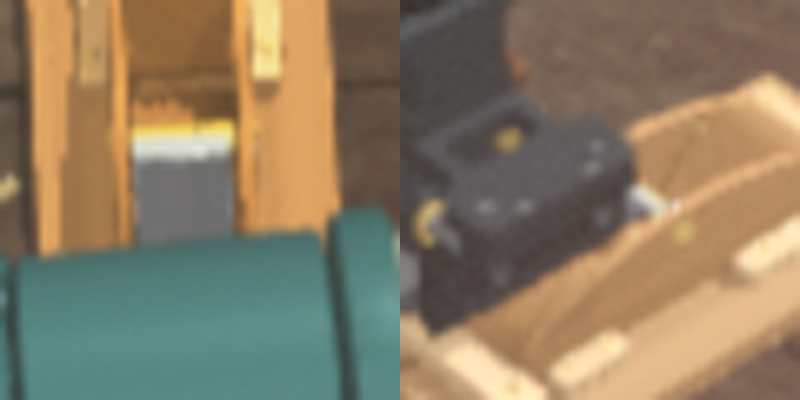

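Run:
```python
from h import *
c,f=load("top1.npz");c2,g=load("scene1.npz")
print(tri(c,(315.1,198.3),c2,(328.2,210.7)),tri(c,(315.1,198.3),c2,(331,210.7)))
cv2.imwrite("pics/t2.png",np.hstack([cv2.resize(f[185:215,295:325],(400,400),interpolation=2),cv2.resize(g[195:225,310:340],(400,400),interpolation=2)]))
```

```text
(array([0.53367255, 0.04535151, 0.05627161]), np.float64(0.007277014740006992)) (array([0.53680881, 0.04332943, 0.05513087]), np.float64(0.0001179430957455815))
```

View pics/t2.png

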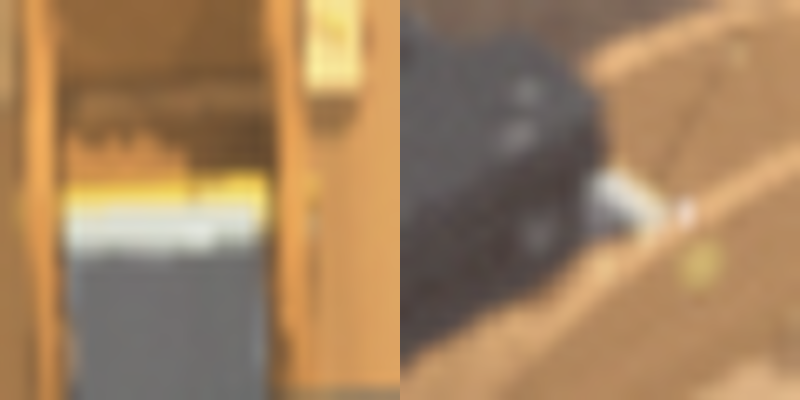

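Emit:
play_rows(series=[0.006,0,0,0,0.005,0,0,0,0,0,0.003,0,0,0,0.003,0,0,0,0.001,0,0,0,0.001,0,0,0,0.0005,0,0,0,0,0,0,0,0,0,0,0,0,0])

```text
clock: 12.67
tcp_pos: [0.4088, 0.0604, 0.2255]
tool_rot: [3.142, 0.0, -3.111]
force: [0.1, -0.2, 0.2]
finger_gap: 0.0356
```

Run:
```python
from look import *
s=st();look("g10",(185,215,295,325),(195,225,310,340));
```

```text
12.67 tcp [0.4088, 0.0604, 0.2255] rpy [180.0, 0.01, -178.28] F [0.1, -0.2, 0.2] T [0.01, 0.05, -0.02] gap 0.0356 j [0.09, -0.04, 2.31, 0.0, 0.88, -1.51]
```

View pics/g10.png

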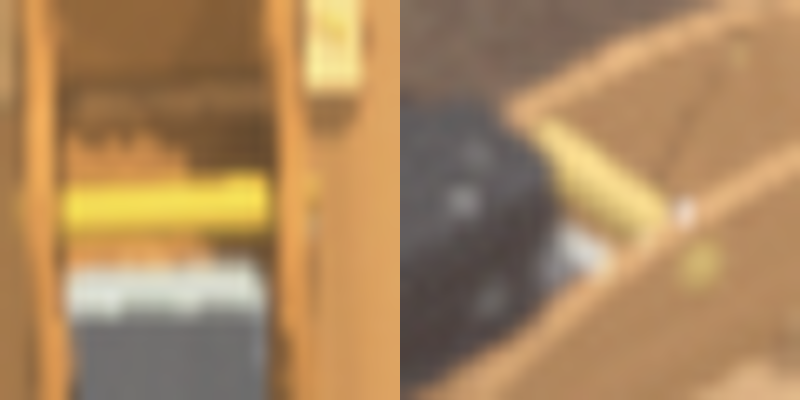

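Emit:
play_rows(series=[-0.002,0,0,0,-0.002,0,0,0,-0.002,0,0,0,-0.001,0,0,0,-0.001,0,0,0,-0.001,0,0,0,0,0,0,0,0,0,0,0,0,0,0,0,0,0,0,0])

```text
clock: 13.6
tcp_pos: [0.416, 0.0607, 0.2246]
tool_rot: [-3.141, -0.005, -3.111]
force: [-7.2, -0.5, 2.0]
finger_gap: 0.0355
```

Run:
```python
from look import *
s=st();look("g11",(185,215,295,325),(195,225,310,340));
```

```text
13.6 tcp [0.416, 0.0607, 0.2246] rpy [-179.99, -0.31, -178.27] F [-7.2, -0.5, 2.0] T [-0.01, 1.01, 0.06] gap 0.0355 j [0.09, -0.02, 2.29, 0.0, 0.88, -1.52]
```

View pics/g11.png

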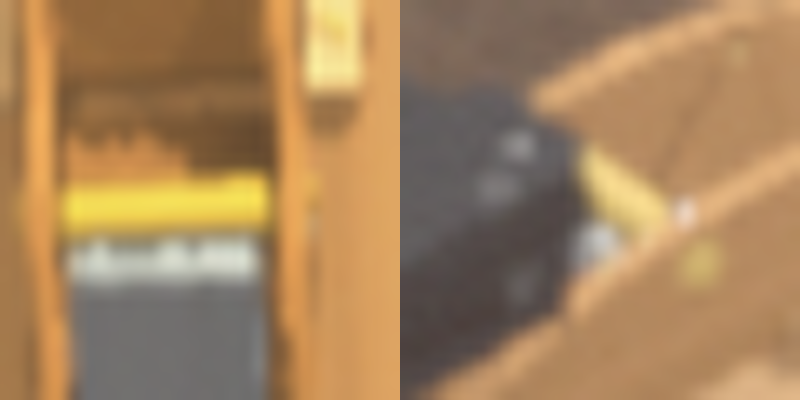

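Emit:
play_rows(series=[0,0,-0.001,0,0,0,-0.001,0,-0.0005,0,-0.001,0,-0.0005,0,-0.001,0,-0.0005,0,-0.001,0,-0.0005,0,-0.001,0,-0.001,0,0,0,0,0,0,0,0,0,0,0,0,0,0,0])

```text
clock: 14.53
tcp_pos: [0.421, 0.0608, 0.2316]
tool_rot: [3.142, 0.001, -3.111]
force: [-0.6, -0.0, -4.1]
finger_gap: 0.0351
```

Run:
```python
from look import *
s=st();look("g12",(185,215,295,325),(195,225,310,340));
```

```text
14.53 tcp [0.421, 0.0608, 0.2316] rpy [180.0, 0.07, -178.27] F [-0.6, -0.0, -4.1] T [0.02, 0.21, -0.01] gap 0.0351 j [0.08, -0.03, 2.28, -0.0, 0.89, -1.52]
```

View pics/g12.png

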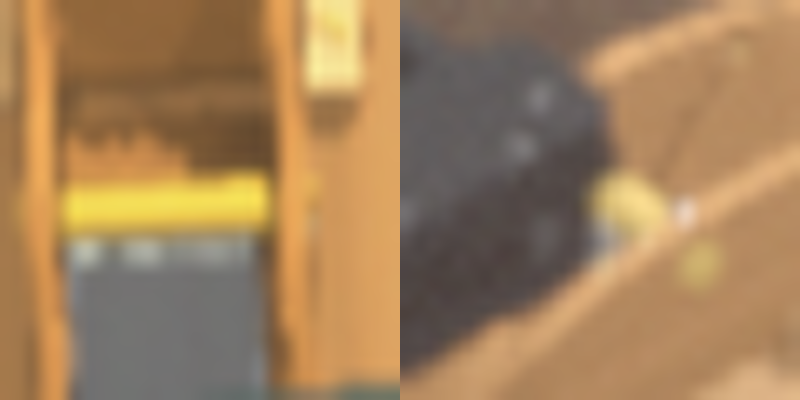

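Emit:
play_rows(series=[-0.001,0,-0.002,0,-0.001,0,-0.002,0,-0.001,0,-0.002,0,-0.001,0,-0.002,0,-0.001,0,-0.002,0,-0.001,0,-0.002,0,-0.001,0,-0.002,0,-0.001,0,-0.002,0,0,0,0,0,0,0,0,0])

```text
clock: 15.47
tcp_pos: [0.4289, 0.0611, 0.2476]
tool_rot: [3.142, 0.001, -3.111]
force: [-0.9, 0.6, -2.8]
finger_gap: 0.0352
```

Run:
```python
from look import *
s=st();look("g13",(185,225,290,330),(170,230,290,350));
```

```text
15.47 tcp [0.4289, 0.0611, 0.2476] rpy [180.0, 0.04, -178.27] F [-0.9, 0.6, -2.8] T [0.01, 0.28, -0.02] gap 0.0352 j [0.08, -0.04, 2.25, -0.0, 0.92, -1.52]
```

View pics/g13.png

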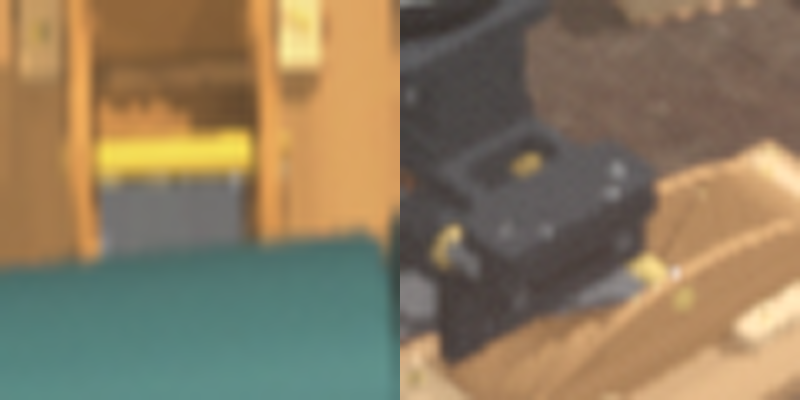

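Emit:
play_rows(series=[-0.001,0,-0.002,0,-0.001,0,-0.002,0,-0.001,0,-0.002,0,-0.001,0,-0.002,0,-0.001,0,-0.002,0,-0.001,0,-0.001,0,0,0,0,0,0,0,0,0,0,0,0,0,0,0,0,0])

```text
clock: 16.4
tcp_pos: [0.4345, 0.0612, 0.2583]
tool_rot: [-3.142, -0.0, -3.111]
force: [-2.2, -0.8, -2.8]
finger_gap: 0.0353
```

Run:
```python
from look import *
s=st();look("g14",(185,225,290,330),(170,230,290,350));
```

```text
16.4 tcp [0.4345, 0.0612, 0.2583] rpy [-180.0, -0.02, -178.27] F [-2.2, -0.8, -2.8] T [-0.03, 0.4, -0.01] gap 0.0353 j [0.08, -0.04, 2.23, -0.0, 0.95, -1.52]
```

View pics/g14.png

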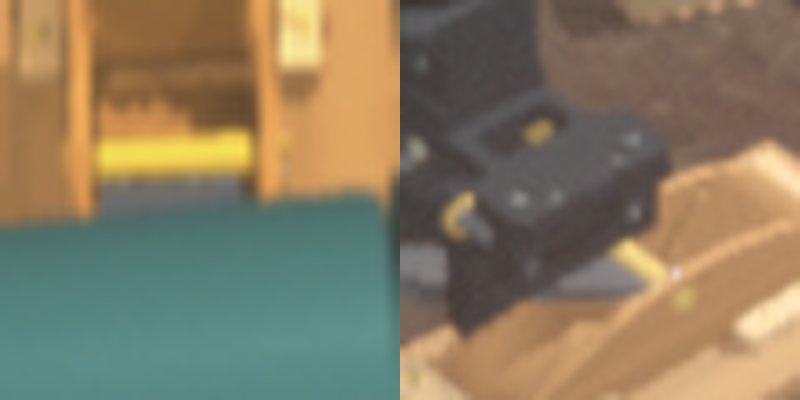

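Emit:
play_rows(series=[-0.0005,0,-0.0015,0,-0.0005,0,-0.001,0,0.001,0,0.002,0,0.001,0,0.002,0,0.0015,0,0.0025,0,-0.0026,0,0.0015,0,-0.0026,0,0.0015,0,-0.0026,0,0.0015,0,-0.0026,0,0.0015,0,0,0,0,0])

```text
clock: 17.33
tcp_pos: [0.4432, 0.0615, 0.2483]
tool_rot: [3.142, 0.0, -3.111]
force: [-0.3, 0.6, -0.9]
finger_gap: 0.0353
```

Run:
```python
from look import *
s=st();look("g15",(185,225,290,330),(170,230,290,350));
```

```text
17.33 tcp [0.4432, 0.0615, 0.2483] rpy [180.0, 0.02, -178.27] F [-0.3, 0.6, -0.9] T [-0.01, 0.04, -0.03] gap 0.0353 j [0.08, -0.01, 2.23, 0.0, 0.93, -1.52]
```

View pics/g15.png

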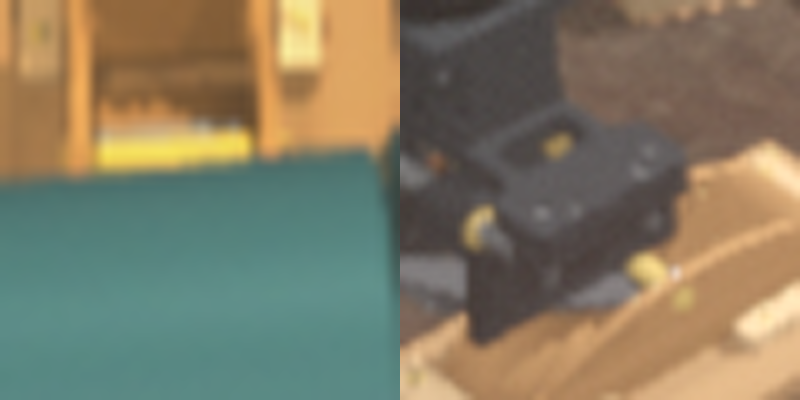

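Emit:
play_rows(series=[-0.0015,0,0.002,0,-0.002,0,0.002,0,-0.0025,0,0.002,0,-0.0025,0,0.002,0,-0.0025,0,0.002,0,-0.0025,0,0.0015,0,-0.0015,0,0.001,0,0,0,0,0,0,0,0,0,0,0,0,0])

```text
clock: 18.27
tcp_pos: [0.4575, 0.0619, 0.2359]
tool_rot: [-3.142, -0.0, -3.111]
force: [0.0, -0.1, -0.9]
finger_gap: 0.0354
```

Run:
```python
from look import *
s=st();look("g16",(170,210,290,330),(170,230,290,350));
```

```text
18.27 tcp [0.4575, 0.0619, 0.2359] rpy [-180.0, -0.01, -178.27] F [0.0, -0.1, -0.9] T [0.05, 0.04, 0.03] gap 0.0354 j [0.08, 0.04, 2.21, 0.0, 0.9, -1.52]
```

View pics/g16.png

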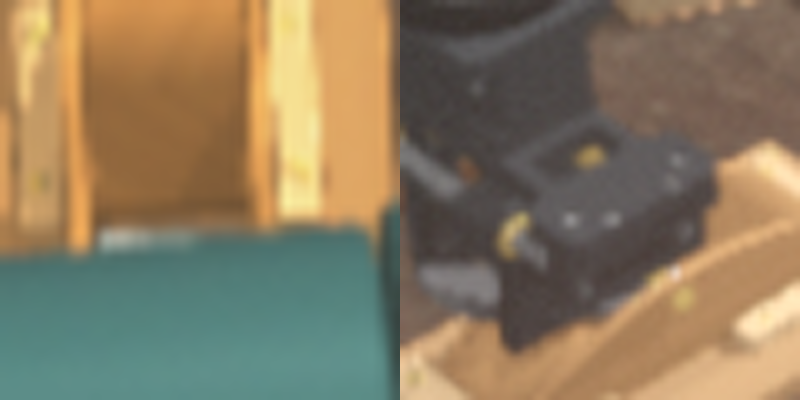

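Emit:
play_rows(series=[-0.001,0,0.001,0,-0.001,0,0.001,0,-0.0005,0,0.001,0,0,0,0.001,0,0,0,0,0,0,0,0,0,0,0,0,0,0,0,0,0,0,0,0,0,0,0,0,0])

```text
clock: 19.2
tcp_pos: [0.46, 0.062, 0.2319]
tool_rot: [3.142, 0.0, -3.111]
force: [-0.1, -0.0, -1.2]
finger_gap: 0.0357
```

Emit:
play_rows(series=[-0.0005,0,0.001,0,-0.0005,0,0.001,0,0,0,0.001,0,0,0,0,0,0,0,0,0,0,0,0,0,0,0,0,0,0,0,0,0,0,0,0,0,0,0,0,0])

```text
clock: 20.03
tcp_pos: [0.4613, 0.062, 0.2293]
tool_rot: [-3.142, 0.001, -3.111]
force: [-1.0, -0.6, 5.7]
finger_gap: 0.0356
```

Run:
```python
from look import *
s=st();look("g17",(170,230,290,350),(170,250,270,350));
```

```text
20.03 tcp [0.4613, 0.062, 0.2293] rpy [-180.0, 0.04, -178.27] F [-1.0, -0.6, 5.7] T [0.04, 0.17, -0.0] gap 0.0356 j [0.08, 0.05, 2.2, -0.0, 0.88, -1.52]
```

View pics/g17.png

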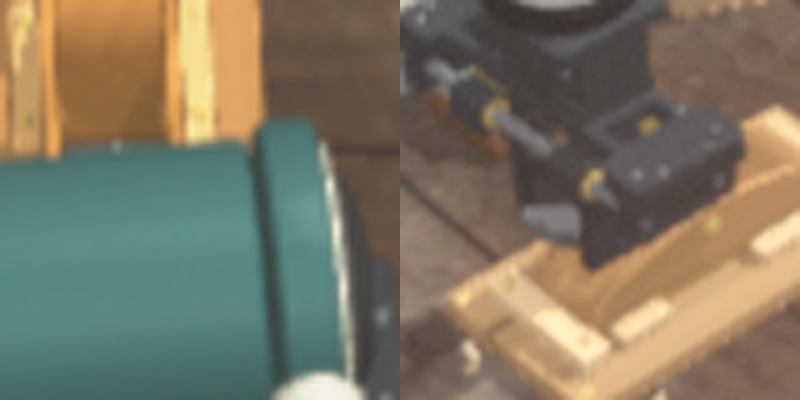

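Emit:
play_rows(series=[-0.001,0,0.0003,0,-0.001,0,0.0003,0,-0.001,0,0.0003,0,-0.001,0,0.0003,0,0,0,0,0,0,0,0,0,0,0,0,0,0,0,0,0,0,0,0,0,0,0,0,0])

```text
clock: 20.97
tcp_pos: [0.463, 0.0622, 0.2289]
tool_rot: [-3.141, -0.008, -3.111]
force: [-14.6, -0.2, 25.6]
finger_gap: 0.0352
```

Emit:
play_rows(series=[0.001,0,-0.001,0,0.0005,0,-0.001,0,0,0,0,0,0,0,0,0,0,0,0,0,0,0,0,0,0,0,0,0,0,0,0,0,0,0,0,0,0,0,0,0])

```text
clock: 21.8
tcp_pos: [0.4626, 0.0621, 0.2293]
tool_rot: [-3.142, -0.004, -3.112]
force: [-5.7, 1.0, 7.2]
finger_gap: 0.0355
```

Emit:
play_rows(series=[0,0,0,0,0,0,0,0,0,0,0,0,0,0,0,0,0,0,0,0,0,0,-0.01,0,0,0,-0.02,0,0,0,-0.04,0,0,-0.04,-0.02,0,0,-0.04,0,0], gripper=0.7)

```text
clock: 22.63
tcp_pos: [0.4683, -0.0145, 0.3248]
tool_rot: [-3.141, 0.011, -3.106]
force: [2.0, -0.2, 0.3]
finger_gap: 0.0614
```

Emit:
play_rows(series=[0,-0.04,0,0,0,-0.04,0,0,0,-0.04,0,0,0,-0.04,0,0,0,-0.04,0,0,0,-0.02,0,0,0,0,0,0,0,0,0,0,0,0,0,0,0,0,0,0])

```text
clock: 23.47
tcp_pos: [0.4724, -0.2338, 0.3184]
tool_rot: [3.141, -0.0, -3.11]
force: [-0.6, 0.3, 0.1]
finger_gap: 0.0616
```

Run:
```python
from look import *
s=st();look("g18",(150,260,260,370),(170,260,260,380));
```

```text
23.47 tcp [0.4724, -0.2338, 0.3184] rpy [179.97, -0.01, -178.21] F [-0.6, 0.3, 0.1] T [0.01, 0.08, -0.01] gap 0.0616 j [-0.51, 0.06, 2.01, 0.0, 1.08, -2.11]
```

View pics/g18.png

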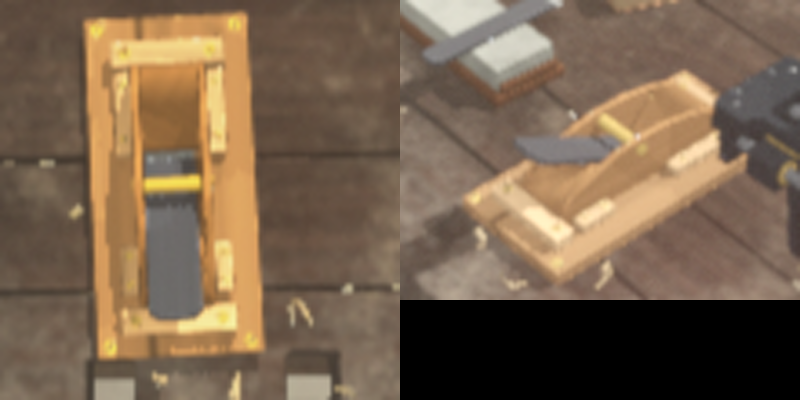

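Run:
```python
from h import *
c,f=load("top1.npz");c2,g=load("scene1.npz")
mouth=np.array([.5596,.0638,.014]);t=np.radians(1.7);u=np.array([np.cos(t),np.sin(t),0])
def B(s,h): # up bed s, height h
    a=np.radians(30);return mouth-u*(s*np.cos(a)-h*np.sin(a))+np.array([0,0,s*np.sin(a)+h*np.cos(a)])
for s in(136,140,144):print(s,proj(*c,B(s/1e3,.005)),proj(*c2,B(s/1e3,.005)))
for s in(0,5,9):print(s,proj(*c,B(s/1e3,.0)))
cv2.imwrite("pics/t3.png",np.hstack([cv2.resize(f[185:245,290:330],(400,600),interpolation=2),cv2.resize(g[190:230,285:325],(400,400),interpolation=2,).copy() if 0 else cv2.resize(g[190:250,285:325],(400,600),interpolation=2)]))
# wedge refine
H=cv2.cvtColor(cv2.resize(f[160:215,410:455],None,fx=4,fy=4,interpolation=2),cv2.COLOR_BGR2HSV).astype(int)
m=((H[...,0]<14)&(H[...,1]>120)&(H[...,2]>70)).astype(np.uint8)*255
q=big(m)[0];R=cv2.minAreaRect(q);print((cv2.boxPoints(R)+.5)/4-.5+[410,160],R)
cv2.imwrite("pics/t4.png",np.hstack([cv2.resize(f[162:217,410:460],(545,600),interpolation=2)]))
```

```text
136 [308.73024197 235.26240046] [298.10554792 213.36888731]
140 [308.79242624 236.67611079] [296.98158031 213.3668953 ]
144 [308.85487329 238.09579532] [295.85201345 213.36489336]
0 [306.82587929 191.71205201]
5 [306.89353891 193.24961188]
9 [306.94790602 194.48510053]
[[420.11988258 175.61105728]
 [433.30792809 170.76987362]
 [444.46855164 201.17293549]
 [431.28050423 206.01411819]] ((90.67686462402344, 115.06798553466797), (129.54725646972656, 56.194183349609375), 69.8423843383789)
```

View pics/t3.png

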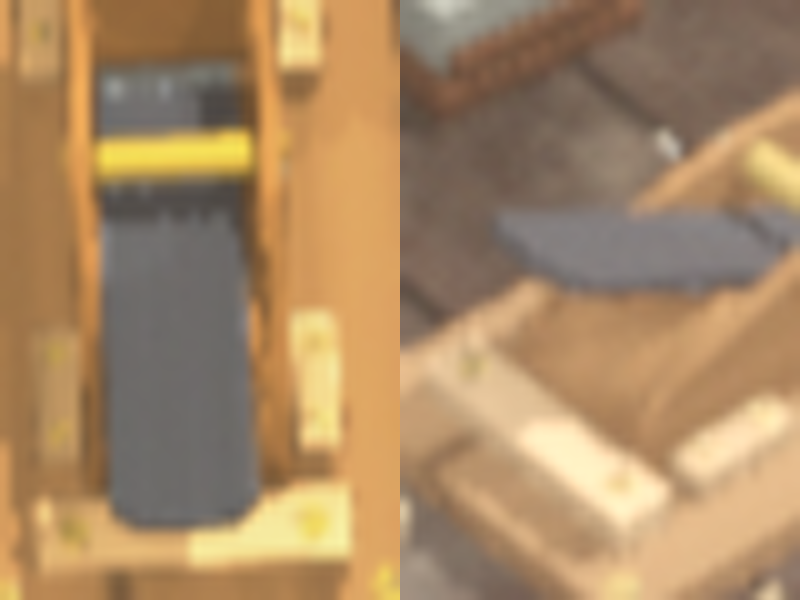

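View pics/t4.png

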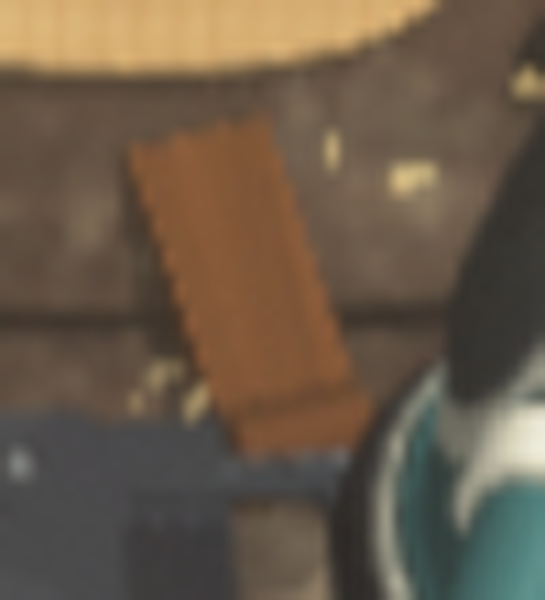

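Run:
```python
from h import *
c,f=load("top0.npz");c2,g=load("scene0.npz")
# reddish-ness: wedge h: use R-B
for nm,fr,(a,b,x,y),cc in(("top",f,(410,160,456,216),c),("scene",g,(400,264,448,310),c2)):
    F=fr[b:y,a:x].astype(float);d=(F[...,2]-F[...,0]);S=10
    D=cv2.resize(d,None,fx=S,fy=S,interpolation=2);m=(D>38).astype(np.uint8)*255
    q=big(m)[0];p=cv2.approxPolyDP(q,25,True)[:,0]
    print(nm,((p+.5)/S-.5+[a,b]).round(1).tolist())
    im=cv2.cvtColor(cv2.resize(fr[b:y,a:x],None,fx=S,fy=S,interpolation=2),cv2.COLOR_BGR2RGB)[...,::-1].copy()
    cv2.drawContours(im,[q],-1,(0,255,0),1);cv2.imwrite(f"pics/w_{nm}.png",im)
for x0,y0,yaw in((.528,-.272,15),(.528,-.274,17),(.528,-.276,19)):
    t=np.radians(yaw);ux=-np.array([np.cos(t),np.sin(t),0]);uy=np.array([np.sin(t),-np.cos(t),0])
    for n,cc in(("t",c),("s",c2)):
        print(yaw,n,[proj(*cc,np.array([x0,y0,0])+ux*px+uy*py+[0,0,pz]).round(1).tolist() for px,py,pz in((-.08,-.017,0),(-.08,.017,.004),(.011,-.017,0),(.011,.017,0),(0,-.017,.028),(0,.017,.028))])
```

```text
top [[434.0, 171.4], [421.0, 175.0], [426.4, 199.6], [433.0, 207.6], [445.0, 202.8]]
scene [[399.6, 288.0], [399.6, 294.6], [409.4, 288.6], [408.8, 297.8], [420.0, 306.2], [426.6, 304.4], [433.2, 291.8], [447.4, 304.2], [447.4, 285.8], [440.0, 287.0], [440.2, 279.2], [428.4, 271.6], [417.6, 273.6], [420.6, 278.6], [415.8, 284.2], [403.0, 283.0]]
15 t [[421.4, 174.7], [434.2, 170.9], [432.1, 208.1], [444.6, 204.5], [433.5, 202.8], [446.3, 199.1]]
15 s [[427.2, 274.5], [440.6, 279.5], [409.2, 299.1], [422.8, 305.9], [412.8, 287.9], [426.6, 294.6]]
17 t [[421.2, 175.2], [433.9, 171.0], [433.1, 208.3], [445.4, 204.3], [434.4, 203.0], [447.0, 198.8]]
17 s [[426.6, 274.6], [440.2, 279.3], [409.9, 299.8], [423.8, 306.3], [413.3, 288.5], [427.4, 294.9]]
19 t [[421.1, 175.8], [433.6, 171.1], [434.1, 208.5], [446.3, 204.0], [435.2, 203.2], [447.7, 198.6]]
19 s [[426.1, 274.8], [439.9, 279.2], [410.6, 300.6], [424.7, 306.8], [413.9, 289.2], [428.2, 295.3]]
```

View pics/w_top.png

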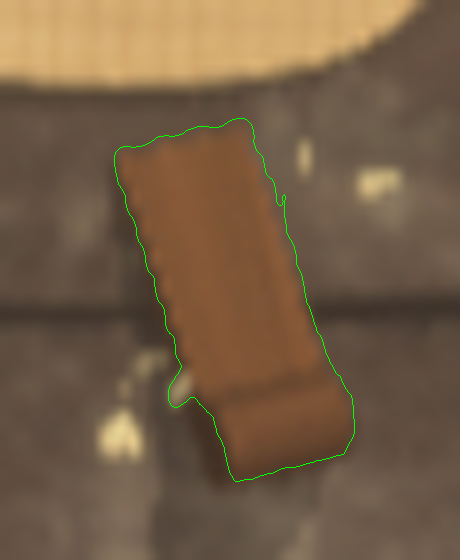

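View pics/w_scene.png

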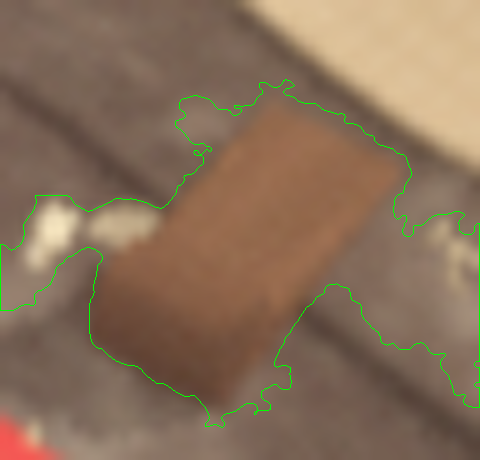

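Run:
```python
from st import *
s=st();shift([.5333,-.2712,.172],s,np.radians(195.5))
```

```text
23.57 tcp [0.4725, -0.2337, 0.3184] rpy [179.98, -0.01, -178.17] F [0.6, 0.5, 0.7] T [0.1, -0.0, -0.0] gap 0.0616 j [-0.51, 0.06, 2.01, 0.0, 1.08, -2.11]
tx,ty,tz [-0.0486, -0.0524, 0.1464]
```

Emit:
play_rows(series=[0,0,0,-6.8,0,0,0,-6.9,-0.0243,-0.0262,0,0,-0.0243,-0.0262,0,0,0,0,0.03,0,0,0,0.03,0,0,0,0.02,0,0,0,0,0,0,0,0,0,0,0,0,0], gripper=0.6)

```text
clock: 24.4
tcp_pos: [0.534, -0.2722, 0.2396]
tool_rot: [-3.14, 0.001, -2.871]
force: [-0.1, -1.2, -0.3]
finger_gap: 0.0526
```

Run:
```python
from look import *
s=st();look("g20",(150,230,400,480),(250,330,380,460));shift([.5333,-.2712,.172],s)
```

```text
24.4 tcp [0.534, -0.2722, 0.2396] rpy [-179.93, 0.07, -164.51] F [-0.1, -1.2, -0.3] T [0.09, 0.01, -0.02] gap 0.0526 j [-0.51, 0.27, 1.92, 0.0, 0.95, -2.35]
tx,ty,tz [0.0004, 0.0012, 0.0676]
```

View pics/g20.png

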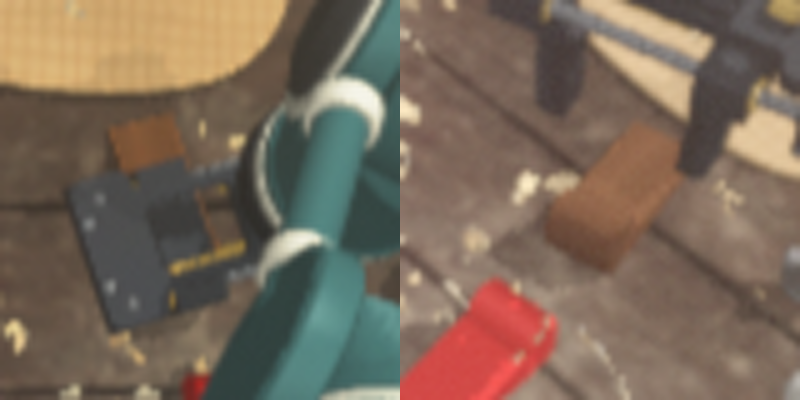

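Emit:
play_rows(series=[0,0.001,0.02,0,0,0,0.02,0,0,0,0.015,0,0,0,0.008,0,0,0,0.0046,0,0,0,0,0,0,0,0,0,0,0,0,0,0,0,0,0,0,0,0,0])

```text
clock: 25.33
tcp_pos: [0.5334, -0.2719, 0.1717]
tool_rot: [-3.14, 0.001, -2.872]
force: [-0.6, -0.2, -0.9]
finger_gap: 0.053
```

Emit:
play_rows(series=[0,0,0,0,0,0,0,0,0,0,0,0,0,0,0,0,0,0,0,0,0,0,0,0,0,0,0,0,0,0,0,0,0,0,0,0,0,0,0,0], gripper=0)

```text
clock: 26.17
tcp_pos: [0.533, -0.2716, 0.1708]
tool_rot: [3.141, -0.0, -2.872]
force: [-1.9, 1.3, 3.3]
finger_gap: 0.0338
```

Run:
```python
from look import *
s=st();look("g21",(150,230,400,480),(250,330,380,460))
```

```text
26.17 tcp [0.533, -0.2716, 0.1708] rpy [179.99, -0.0, -164.57] F [-1.9, 1.3, 3.3] T [0.25, 0.29, 0.02] gap 0.0338 j [-0.51, 0.36, 1.95, 0.0, 0.83, -2.35]
```

View pics/g21.png

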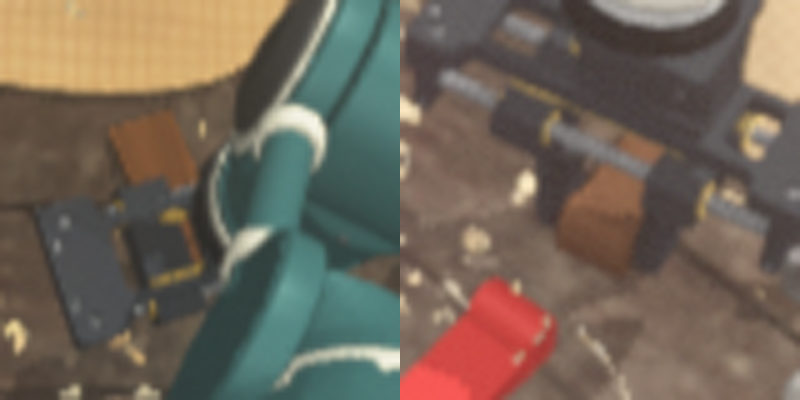

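Emit:
play_rows(series=[0,0,-0.02,0,0,0,-0.035,5,0,0,-0.035,5,0,0,-0.03,4.9,-0.0036,0.0334,0,0,-0.0036,0.0334,0,0,-0.0036,0.0334,0,0,-0.0036,0.0334,0,0,-0.0036,0.0334,0,0,-0.0036,0.0334,0,0])

```text
clock: 27.1
tcp_pos: [0.5526, -0.0697, 0.2904]
tool_rot: [-3.141, 0.0, -3.133]
force: [0.7, 0.4, -0.8]
finger_gap: 0.0334
```

Emit:
play_rows(series=[-0.0036,0.0334,0,0,-0.0036,0.0334,0,0,-0.0036,0.0334,0,0,-0.0036,0.0334,0,0,-0.0036,0.0334,0,0,-0.0036,0.0334,0,0,-0.0036,0.0334,0,0,-0.0036,0.0334,0,0,-0.0036,0.0334,0,0,-0.0036,0.0334,0,0])

```text
clock: 27.93
tcp_pos: [0.5856, 0.2649, 0.2902]
tool_rot: [-3.141, 0.0, -3.132]
force: [0.3, -0.1, -1.4]
finger_gap: 0.034
```

Emit:
play_rows(series=[-0.0036,0.0334,0,0,-0.0036,0.0334,0,0,0,0,0,0,0,0,0.03,0,0,0,0.02,0,0,0,0,0,0,0,0,0,0,0,0,0,0,0,0,0,0,0,0,0])

```text
clock: 28.77
tcp_pos: [0.5931, 0.3302, 0.2428]
tool_rot: [3.14, 0.003, -3.133]
force: [-0.3, -0.1, -0.5]
finger_gap: 0.0335
```

Run:
```python
from look import *
s=st();look("g22",(130,220,160,250),(100,200,220,320));shift([.5921,.33,.207],s)
```

```text
28.77 tcp [0.5931, 0.3302, 0.2428] rpy [179.92, 0.17, -179.5] F [-0.3, -0.1, -0.5] T [0.06, -0.04, 0.0] gap 0.0335 j [0.47, 0.4, 1.73, -0.0, 1.0, -1.11]
tx,ty,tz [0.001, -0.0002, 0.0358]
```

View pics/g22.png

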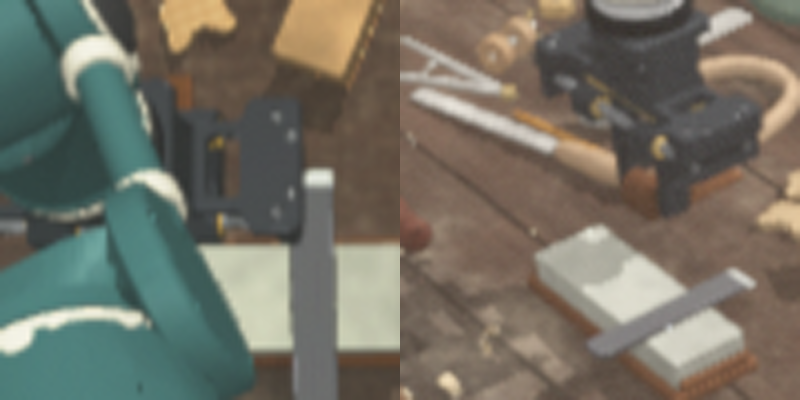

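Emit:
play_rows(series=[0,0,-0.02,6.8,0,0,-0.02,6.8,0,0,-0.01,6.8,0,0,0,6.8,0,0,0,6.8,0,0,0,6.8,0,0,0,6.8,0,0,0,6.8,0,0,0,6.8,0,0,0,6.8])

```text
clock: 29.7
tcp_pos: [0.5924, 0.3301, 0.2916]
tool_rot: [3.14, -0.0, 1.958]
force: [-0.2, -0.0, -0.5]
finger_gap: 0.0335
```

Emit:
play_rows(series=[0,0,0,6.9,0,0,0,6.9,0,0,0,7,-0.0336,-0.0063,0,0,-0.0336,-0.0063,0,0,-0.0336,-0.0063,0,0,-0.0336,-0.0063,0,0,-0.0336,-0.0063,0,0,-0.0336,-0.0063,0,0,-0.0336,-0.0063,0,0])

```text
clock: 30.53
tcp_pos: [0.5549, 0.0922, 0.2917]
tool_rot: [3.14, -0.0, 1.601]
force: [1.3, -0.1, -0.4]
finger_gap: 0.0339
```

Emit:
play_rows(series=[-0.0336,-0.0063,0,0,-0.0336,-0.0063,0,0,0,0,0.02,0,0,0,0.02,0,0,0,0,0,0,0,0,0,0,0,0,0,0,0,0,0,0,0,0,0,0,0,0,0])

```text
clock: 31.37
tcp_pos: [0.5452, 0.0266, 0.2518]
tool_rot: [3.14, 0.0, 1.602]
force: [-0.3, -0.2, -0.2]
finger_gap: 0.0339
```

Run:
```python
from look import *
s=st();look("g23",(140,240,270,370),(140,260,270,390));shift([.5457,.0264,.2318],s)
```

```text
31.37 tcp [0.5452, 0.0266, 0.2518] rpy [179.89, 0.0, 91.77] F [-0.3, -0.2, -0.2] T [-0.06, 0.04, -0.04] gap 0.0339 j [0.0, 0.17, 2.02, -0.0, 0.95, -0.03]
tx,ty,tz [-0.0002, 0.0004, 0.02]
```

View pics/g23.png

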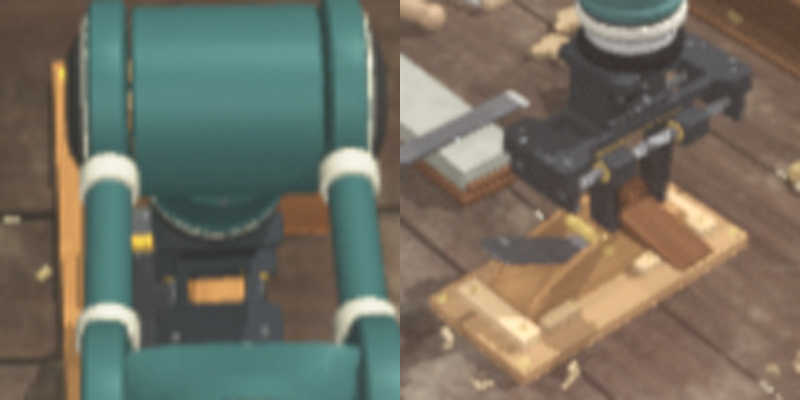

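Emit:
play_rows(series=[0,0,0.008,0,0,0,0.007,0,0,0,0.003,0,0,0,0.001,0,0,0,0.001,0,0,0,0.001,0,0,0,0.001,0,0,0,0.001,0,0,0,0,0,0,0,0,0])

```text
clock: 32.3
tcp_pos: [0.5446, 0.0261, 0.2296]
tool_rot: [-3.14, 0.0, 1.601]
force: [-5.8, -0.8, 12.3]
finger_gap: 0.034
```

Run:
```python
from look import *
s=st();look("g24",(140,240,270,370),(170,240,300,370))
```

```text
32.3 tcp [0.5446, 0.0261, 0.2296] rpy [-179.93, 0.01, 91.74] F [-5.8, -0.8, 12.3] T [-0.05, 1.17, 0.09] gap 0.034 j [0.0, 0.2, 2.04, -0.0, 0.91, -0.03]
```

View pics/g24.png

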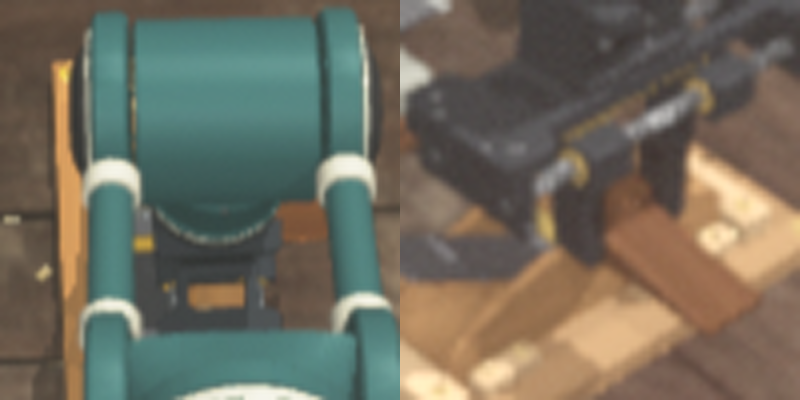

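Emit:
play_rows(series=[-0.0003,0,0.0007,0,-0.0003,0,0.0007,0,-0.0003,0,0.0007,0,0,0,0,0,0,0,0,0,0,0,0,0,0,0,0,0,0,0,0,0,0,0,0,0,0,0,0,0])

```text
clock: 33.23
tcp_pos: [0.5447, 0.0254, 0.2286]
tool_rot: [-3.141, -0.0, 1.601]
force: [-10.5, 0.6, 19.6]
finger_gap: 0.0338
```

Run:
```python
from look import *
s=st();look("g25",(140,240,270,370),(170,240,300,370))
```

```text
33.23 tcp [0.5447, 0.0254, 0.2286] rpy [-179.94, -0.02, 91.75] F [-10.5, 0.6, 19.6] T [0.24, 1.72, 0.18] gap 0.0338 j [0.0, 0.2, 2.04, 0.0, 0.91, -0.03]
```

View pics/g25.png

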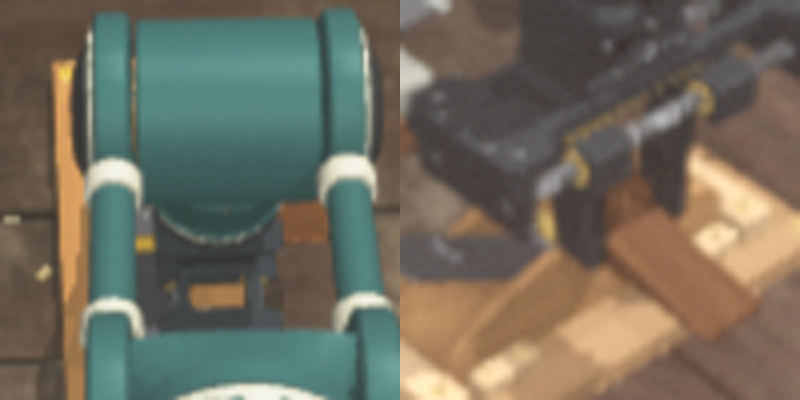

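Emit:
play_rows(series=[-0.0003,0,0.0008,0,-0.0003,0,0.0008,0,-0.0003,0,0.0008,0,0,0,0,0,0,0,0,0,0,0,0,0,0,0,0,0,0,0,0,0,0,0,0,0,0,0,0,0])

```text
clock: 34.17
tcp_pos: [0.5448, 0.0245, 0.2263]
tool_rot: [-3.141, -0.0, 1.601]
force: [-9.7, -0.2, 20.3]
finger_gap: 0.0335
```

Run:
```python
from look import *
s=st();look("g26",(140,240,270,370),(170,240,300,370))
```

```text
34.17 tcp [0.5448, 0.0245, 0.2263] rpy [-179.95, -0.01, 91.75] F [-9.7, -0.2, 20.3] T [0.15, 1.71, 0.17] gap 0.0335 j [-0.0, 0.2, 2.04, 0.0, 0.9, -0.03]
```

View pics/g26.png

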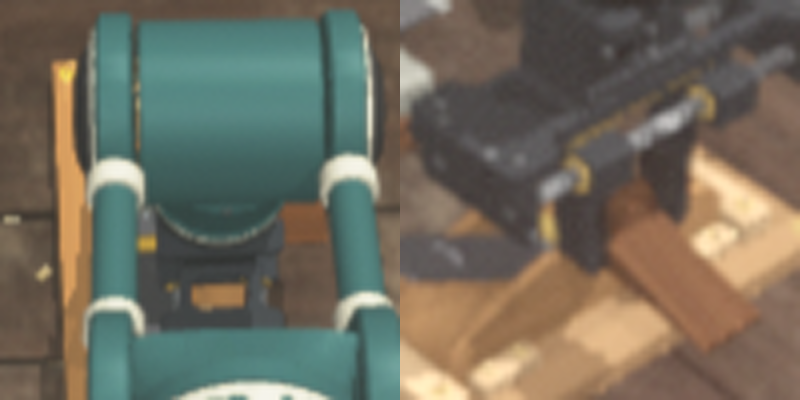

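```bash
cat > tilt.py <<'E'
from h import *
import sys
def tilt(px,x,tcp):
    c,g=load("scene1.npz");o,d=ray(*c,*px);p=o+d*(x-o[0])/d[0]
    piv=np.array([tcp[1],tcp[2]-.172+.006+.011-.0+.0]) 
    print("tip y,z",p[1:],"pivot",piv)
    a=-(p[1]-piv[0]);b=piv[1]-p[2];R=np.hypot(a,b);print("R",R,"angle of line",np.degrees(np.arctan2(b,a)),"tilt",np.degrees(np.arctan2(b,a))-np.degrees(np.arctan2(17-2,75)))
E
python3 -c "
from tilt import *
tilt((358.5,228.5),.546,(.5448,.0245,.2263))"
```

```text
tip y,z [-0.05120627  0.05307013] pivot [0.0245 0.0713]
R 0.0778701927065886 angle of line 13.53892427053034 tilt 2.228991796510126
```

Emit:
play_rows(series=[-0.0002,0,0.0007,0,-0.0002,0,0.0007,0,-0.0002,0,0.0007,0,-0.0002,0,0.0007,0,0,0,0,0,0,0,0,0,0,0,0,0,0,0,0,0,0,0,0,0,0,0,0,0])

```text
clock: 35.1
tcp_pos: [0.5449, 0.0236, 0.2235]
tool_rot: [-3.141, -0.0, 1.601]
force: [-9.1, -1.4, 19.3]
finger_gap: 0.0338
```

Run:
```python
from look import *
s=st();look("g27",(140,240,270,370),(170,240,300,370))
```

```text
35.1 tcp [0.5449, 0.0236, 0.2235] rpy [-179.96, -0.0, 91.75] F [-9.1, -1.4, 19.3] T [0.13, 1.66, 0.16] gap 0.0338 j [-0.0, 0.2, 2.04, -0.0, 0.9, -0.03]
```

View pics/g27.png

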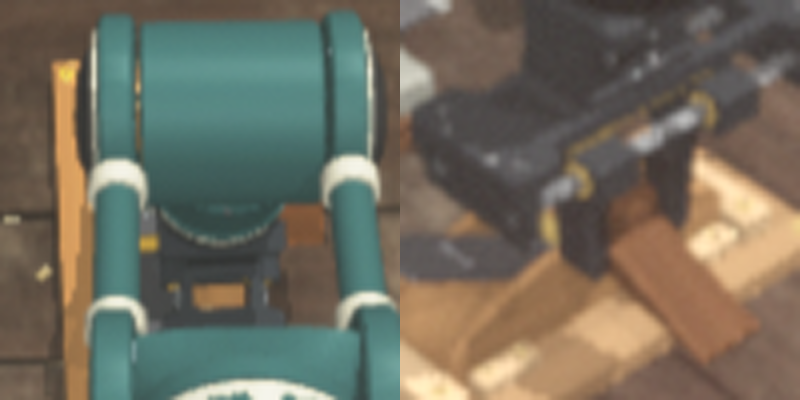

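Emit:
play_rows(series=[0,0,0.001,0,0,0,0.001,0,0,0,0.001,0,0,0,0.001,0,0,0,0,0,0,0,0,0,0,0,0,0,0,0,0,0,0,0,0,0,0,0,0,0])

```text
clock: 36.03
tcp_pos: [0.5449, 0.0231, 0.2193]
tool_rot: [-3.141, 0.001, 1.602]
force: [-9.6, -3.1, 18.9]
finger_gap: 0.0337
```

Run:
```python
from look import *
s=st();look("g28",(140,240,270,370),(170,250,300,380))
```

```text
36.03 tcp [0.5449, 0.0231, 0.2193] rpy [-179.96, 0.05, 91.76] F [-9.6, -3.1, 18.9] T [-0.24, 1.58, 0.17] gap 0.0337 j [-0.0, 0.21, 2.04, -0.0, 0.89, -0.03]
```

View pics/g28.png

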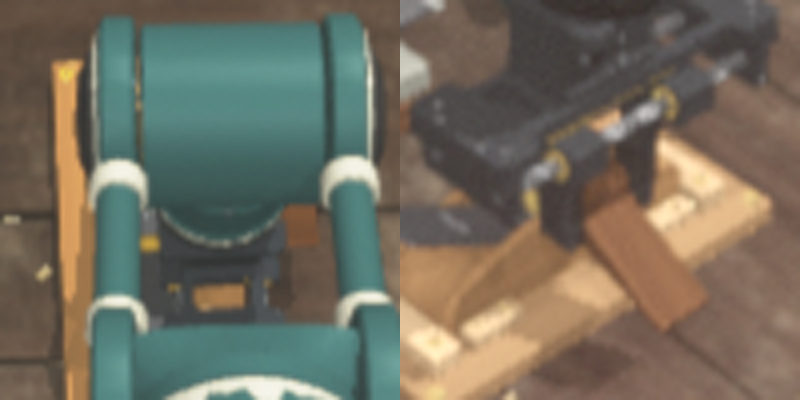

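```bash
python3 -c "
from tilt import *
tilt((357.3,232.7),.546,(.5448,.0231,.2193))"
```

```text
tip y,z [-0.04763113  0.03632625] pivot [0.0231 0.0643]
R 0.0760619697232926 angle of line 21.578510476936096 tilt 10.268578002915882
```

Emit:
play_rows(series=[0.0003,0,0.0013,0,0.0003,0,0.0013,0,0.0003,0,0.0013,0,0.0003,0,0.0013,0,0.0003,0,0.0013,0,0,0,0,0,0,0,0,0,0,0,0,0,0,0,0,0,0,0,0,0])

```text
clock: 36.97
tcp_pos: [0.545, 0.0242, 0.2127]
tool_rot: [-3.142, 0.002, 1.602]
force: [-7.3, -5.2, 17.9]
finger_gap: 0.0338
```

Run:
```python
from look import *
s=st();look("g29",(140,240,270,370),(170,250,300,380))
```

```text
36.97 tcp [0.545, 0.0242, 0.2127] rpy [-180.0, 0.1, 91.77] F [-7.3, -5.2, 17.9] T [-0.57, 1.25, 0.14] gap 0.0338 j [-0.0, 0.22, 2.05, -0.0, 0.87, -0.03]
```

View pics/g29.png

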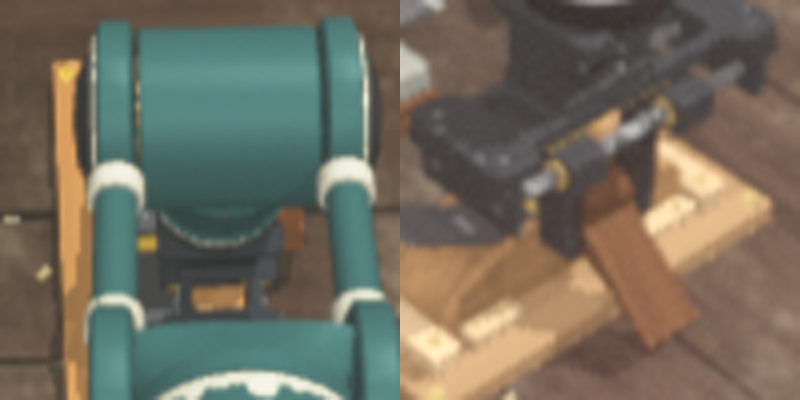

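```bash
python3 -c "
from tilt import *
tilt((355.2,236.6),.546,(.5448,.0242,.2127))"
```

```text
tip y,z [-0.04066759  0.01788928] pivot [0.0242 0.0577]
R 0.07610977429421832 angle of line 31.538389848587066 tilt 20.22845737456685
```

Emit:
play_rows(series=[0,0,-0.003,0,0,0,-0.003,0,0.0015,0,0,0,0.0015,0,0,0,0,0,0.003,0,0,0,0.003,0,0,0,0.0015,0,0,0,0.0015,0,0,0,0.001,0,0,0,0,0])

```text
clock: 37.9
tcp_pos: [0.547, 0.0267, 0.21]
tool_rot: [3.136, 0.003, 1.602]
force: [-5.4, -9.6, 21.6]
finger_gap: 0.0335
```

Run:
```python
from look import *
s=st();look("g30",(140,240,270,370),(170,250,300,380))
```

```text
37.9 tcp [0.547, 0.0267, 0.21] rpy [179.68, 0.19, 91.78] F [-5.4, -9.6, 21.6] T [-1.26, 0.77, -0.04] gap 0.0335 j [0.0, 0.23, 2.05, -0.0, 0.86, -0.02]
```

View pics/g30.png

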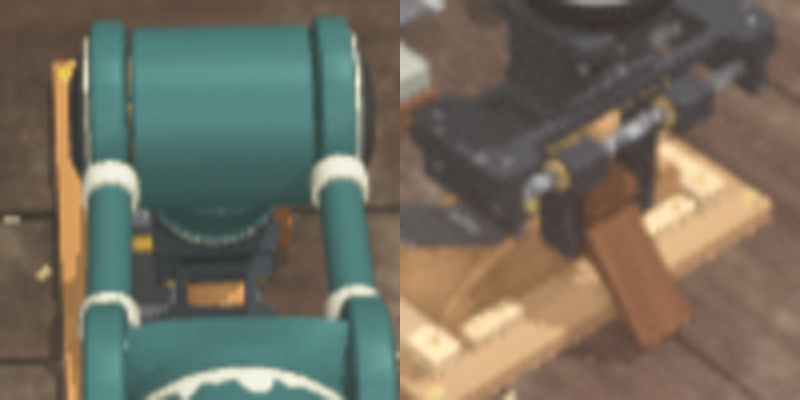

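```bash
python3 -c "
from tilt import *
tilt((353.6,236.6),.548,(.5448,.0267,.2100))"
```

```text
tip y,z [-0.03273935  0.01097186] pivot [0.0267 0.055 ]
R 0.07396967891621609 angle of line 36.528230305628604 tilt 25.21829783160839
```

Emit:
play_rows(series=[0,0,0.001,0,0,0,0.001,0,0,0,0.001,0,0,0,0.001,0,0,0,0,0,0,0,0,0,0,0,-0.01,0,0,0,-0.02,0,0,0,-0.02,0,0,0,-0.02,-6.9])

```text
clock: 38.83
tcp_pos: [0.5443, 0.0281, 0.2719]
tool_rot: [-3.14, -0.0, 1.722]
force: [-0.4, -0.3, -0.6]
finger_gap: 0.0334
```

Run:
```python
from look import *
s=st();look("g31",(140,240,270,370),(140,240,290,390))
```

```text
38.83 tcp [0.5443, 0.0281, 0.2719] rpy [-179.92, -0.03, 98.65] F [-0.4, -0.3, -0.6] T [-0.08, 0.06, 0.06] gap 0.0334 j [0.01, 0.14, 2.01, 0.0, 0.99, -0.15]
```

View pics/g31.png

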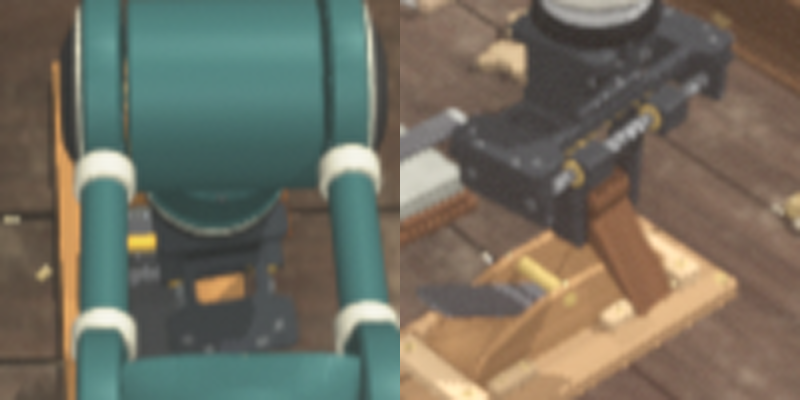

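```bash
python3 -c "
from tilt import *
c,g=load('scene1.npz');o,d=ray(*c,354.1,214.5);p=o+d*(.553-o[0])/d[0];print(p)
dx=(.0281-p[1])/.9886;dz=.2719-p[2];print('fwd',dx,'below tcp',dz)
"
```

```text
[ 0.553      -0.02629429  0.07872662]
fwd 0.055021530821197116 below tcp 0.19317337836308396
```

Emit:
play_rows(series=[0,0,0,6.9,0.03,0.001,0,0,0.035,0.001,0,0,0.035,0.001,0,0,0.022,0,0,0,0,0,0.015,0,0,0,0.015,0,0,0,0.004,0,0,0,0,0,0,0,0,0])

```text
clock: 39.77
tcp_pos: [0.5435, 0.1499, 0.2369]
tool_rot: [-3.14, 0.0, 1.599]
force: [0.7, 0.2, -0.1]
finger_gap: 0.0333
```

Run:
```python
from look import *
s=st();look("g32",(140,240,260,360),(140,250,260,370))
```

```text
39.77 tcp [0.5435, 0.1499, 0.2369] rpy [-179.88, 0.02, 91.64] F [0.7, 0.2, -0.1] T [-0.07, 0.06, -0.06] gap 0.0333 j [0.22, 0.22, 1.99, 0.0, 0.93, 0.2]
```

View pics/g32.png

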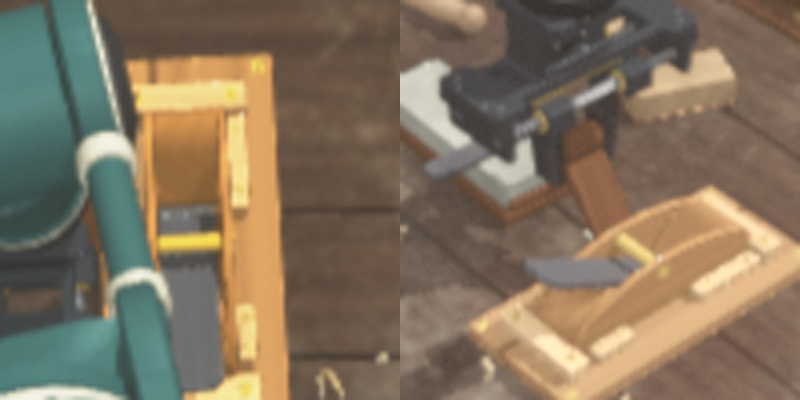

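Emit:
play_rows(series=[-0.0025,0,0,0,-0.0025,0,-0.0005,0,-0.002,0,-0.0015,0,-0.002,0,-0.002,0,-0.002,0,-0.002,0,-0.0015,0,-0.002,0,-0.0015,0,-0.002,0,-0.001,0,-0.0015,0,0,0,0,0,0,0,0,0])

```text
clock: 40.7
tcp_pos: [0.5444, 0.1354, 0.2496]
tool_rot: [3.142, -0.001, 1.601]
force: [-0.5, 3.3, -1.8]
finger_gap: 0.0337
```

Run:
```python
from look import *
s=st();look("g33",(140,240,260,360),(140,250,260,370))
```

```text
40.7 tcp [0.5444, 0.1354, 0.2496] rpy [179.99, -0.04, 91.71] F [-0.5, 3.3, -1.8] T [0.83, 0.18, 0.02] gap 0.0337 j [0.2, 0.2, 1.99, 0.0, 0.95, 0.17]
```

View pics/g33.png

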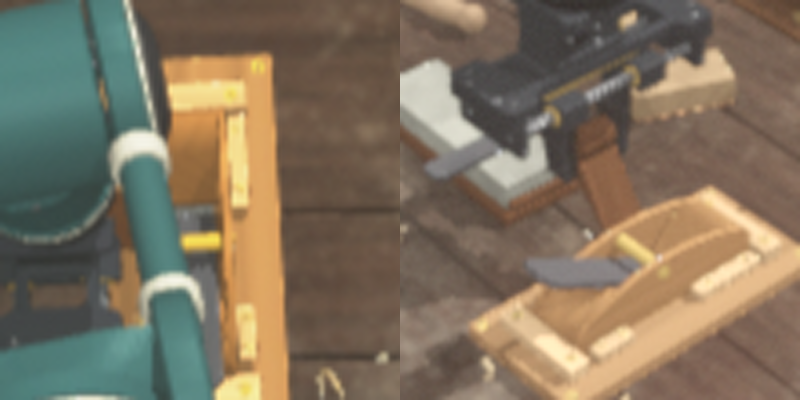

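Emit:
play_rows(series=[-0.001,0,-0.001,0,-0.001,0,-0.001,0,-0.001,0,-0.001,0,0.006,0,-0.01,0,0,0,-0.015,-6.9,0,0,-0.013,-6.9,0,0,0,-6.9,0,0,0,-6.9,0,0,0,-6.9,0,0,0,-6.9])

```text
clock: 41.63
tcp_pos: [0.5446, 0.1377, 0.2917]
tool_rot: [-3.141, 0.002, 2.33]
force: [-0.1, -0.2, -1.1]
finger_gap: 0.0336
```

Emit:
play_rows(series=[0,0,0,-6.9,0,0,0,-6.9,0,0,0,-6.9,0,0,0,-6.9,0,0,0,-7,0,0,0,-7,0,0,0,-7,0.02,-0.0263,0,0,0.02,-0.0263,0,0,0.02,-0.0263,0,0])

```text
clock: 42.47
tcp_pos: [0.4864, 0.0565, 0.2913]
tool_rot: [-3.14, 0.001, -3.109]
force: [1.0, 0.1, -0.4]
finger_gap: 0.0335
```

Run:
```python
from look import *
s=st();look("g34",(160,260,260,360),(140,250,260,370));shift([.4716,.0612,.27],s)
```

```text
42.47 tcp [0.4864, 0.0565, 0.2913] rpy [-179.88, 0.03, -178.16] F [1.0, 0.1, -0.4] T [-0.03, -0.05, 0.0] gap 0.0335 j [0.07, 0.01, 2.11, -0.0, 1.02, -1.54]
tx,ty,tz [0.0146, 0.0052, 0.0213]
```

View pics/g34.png

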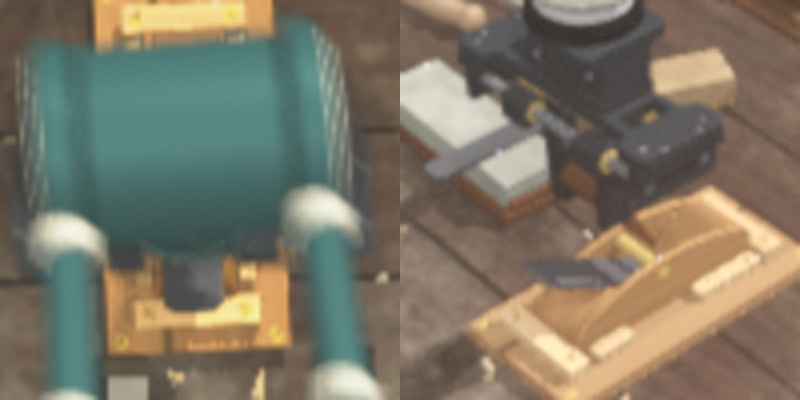

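Emit:
play_rows(series=[0.0073,0.0026,0,0,0.0073,0.0026,0,0,0,0,0.008,0,0,0,0.008,0,0,0,0.005,0,0,0,0,0,0,0,0,0,0,0,0,0,0,0,0,0,0,0,0,0])

```text
clock: 43.4
tcp_pos: [0.4723, 0.0622, 0.2697]
tool_rot: [-3.142, 0.0, -3.111]
force: [-0.2, -0.3, -0.4]
finger_gap: 0.0338
```

Run:
```python
from look import *
s=st();look("g35",(170,230,280,340),(170,240,280,350))
```

```text
43.4 tcp [0.4723, 0.0622, 0.2697] rpy [-180.0, 0.03, -178.27] F [-0.2, -0.3, -0.4] T [0.02, 0.06, -0.0] gap 0.0338 j [0.08, 0.02, 2.15, -0.0, 0.97, -1.52]
```

View pics/g35.png

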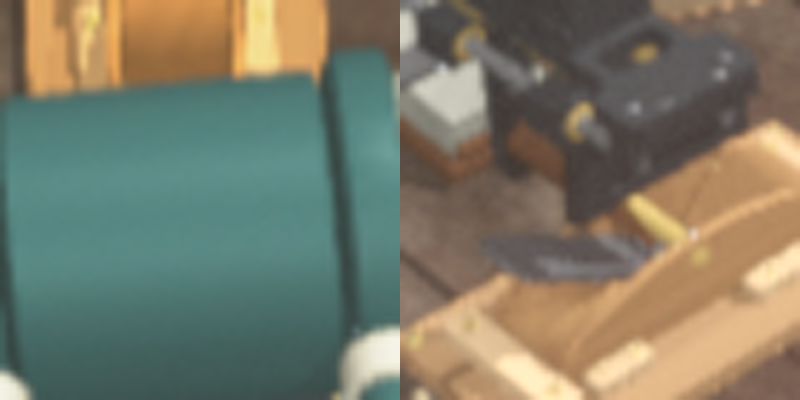

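Emit:
play_rows(series=[0,0,0.005,0,0,0,0.005,0,0,0,0.003,0,0,0,0.002,0,0,0,0.001,0,0,0,0,0,0,0,0,0,0,0,0,0,0,0,0,0,0,0,0,0])

```text
clock: 44.33
tcp_pos: [0.4726, 0.0622, 0.254]
tool_rot: [3.142, 0.002, -3.111]
force: [2.9, 0.0, 3.7]
finger_gap: 0.0334
```

Emit:
play_rows(series=[0,0,-0.0015,0,-0.0026,0,0.0015,0,-0.0026,0,0.0015,0,-0.0026,0,0.0015,0,-0.0026,0,0.0015,0,-0.0026,0,0.0015,0,-0.0026,0,0.0015,0,0,0,0,0,0,0,0,0,0,0,0,0])

```text
clock: 45.17
tcp_pos: [0.4874, 0.0627, 0.2458]
tool_rot: [3.142, -0.001, -3.111]
force: [-0.3, 0.5, 5.6]
finger_gap: 0.0337
```

Run:
```python
from look import *
s=st();look("g36",(160,230,280,350),(170,240,280,350))
```

```text
45.17 tcp [0.4874, 0.0627, 0.2458] rpy [180.0, -0.08, -178.27] F [-0.3, 0.5, 5.6] T [0.06, -0.27, 0.01] gap 0.0337 j [0.08, 0.08, 2.14, 0.0, 0.93, -1.52]
```

View pics/g36.png

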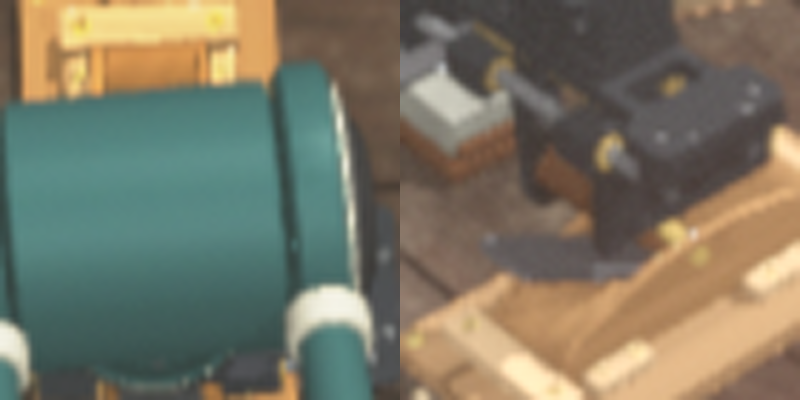

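Emit:
play_rows(series=[-0.0022,0,0.001,0,-0.0022,0,0.001,0,-0.0022,0,0.001,0,-0.0022,0,0.001,0,0,0,0,0,0,0,0,0,0,0,0,0,0,0,0,0,0,0,0,0,0,0,0,0])

```text
clock: 46.1
tcp_pos: [0.491, 0.0628, 0.2405]
tool_rot: [-3.141, -0.019, -3.111]
force: [-19.4, 0.7, 21.1]
finger_gap: 0.0336
```

Run:
```python
from look import *
s=st();look("g37",(160,230,280,350),(180,240,290,350))
```

```text
46.1 tcp [0.491, 0.0628, 0.2405] rpy [-179.98, -1.06, -178.27] F [-19.4, 0.7, 21.1] T [-0.02, 2.81, -0.03] gap 0.0336 j [0.08, 0.1, 2.13, 0.0, 0.93, -1.52]
```

View pics/g37.png

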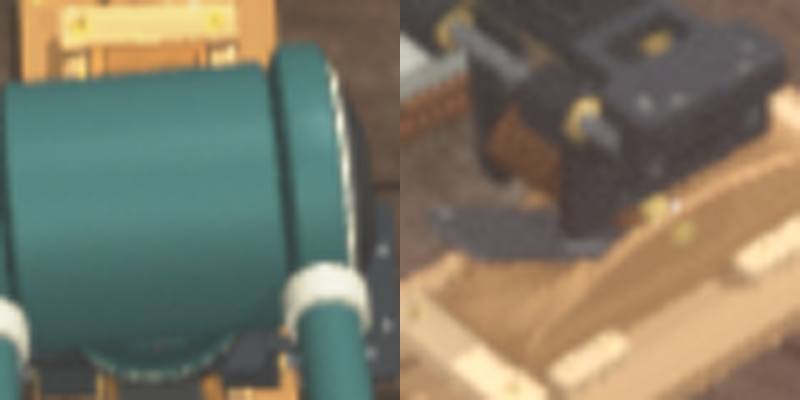

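Emit:
play_rows(series=[0.003,0,-0.001,0,0.003,0,-0.001,0,0.003,0,0,0,0,0,0.002,0,0,0,0.002,0,0,0,0.002,0,0,0,0.002,0,0,0,0.001,0,0,0,0,0,0,0,0,0])

```text
clock: 47.03
tcp_pos: [0.487, 0.0627, 0.2357]
tool_rot: [-3.142, -0.002, -3.111]
force: [-7.0, 0.6, 10.0]
finger_gap: 0.0334
```

Run:
```python
from look import *
s=st();look("g38",(160,230,280,350),(180,240,290,350))
```

```text
47.03 tcp [0.487, 0.0627, 0.2357] rpy [-180.0, -0.14, -178.27] F [-7.0, 0.6, 10.0] T [-0.01, 0.84, 0.08] gap 0.0334 j [0.08, 0.09, 2.15, 0.0, 0.91, -1.52]
```

View pics/g38.png

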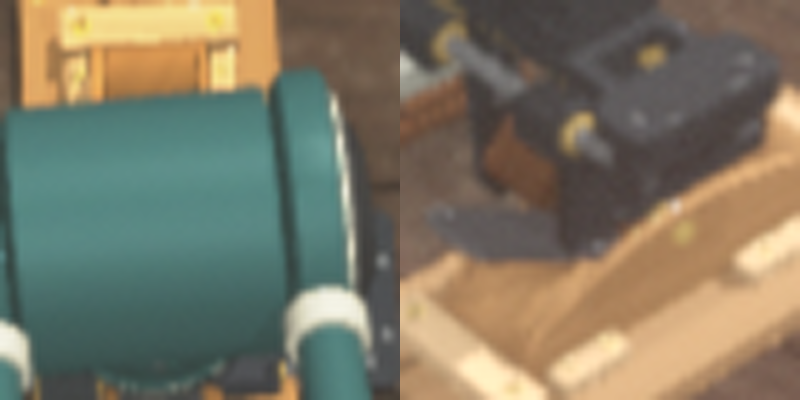

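```bash
python3 -c "
from h import *
c,g=load('scene1.npz')
for px in((326,211.8),(324.5,213),(328.2,211.2)):
  o,d=ray(*c,*px);p=o+d*(.0455-o[1])/d[1];print(px,p, 'plane x',.5596-p[0],'z',p[2]-.014)
  p=o+d*(.064-o[1])/d[1];print('   mid', 'plane x',.5596-p[0],'z',p[2]-.014)
"
```

```text
(326, 211.8) [0.5217127  0.0455     0.05831973] plane x 0.037887295897149786 z 0.04431973197833462
   mid plane x 0.022622368657649994 z 0.023891360403974674
(324.5, 213) [0.51667649 0.0455     0.0570561 ] plane x 0.04292351182174248 z 0.04305609693622782
   mid plane x 0.02778444957627546 z 0.02259614462358829
(328.2, 211.2) [0.52909554 0.0455     0.05627249] plane x 0.03050445912971933 z 0.04227248814923536
   mid plane x 0.015055020201366176 z 0.021792951903584337
```

Emit:
play_rows(series=[0,0,-0.002,0,0,0,-0.002,0,0,0,-0.002,0,0,0,-0.002,0,0,0,0,0,0,0,0,0,0,0,0,0,0,0,0,0,0,0,0,0,0,0,0,0])

```text
clock: 47.97
tcp_pos: [0.4862, 0.0625, 0.2421]
tool_rot: [-3.141, -0.004, -3.111]
force: [-5.5, 0.2, -4.0]
finger_gap: 0.0335
```

Run:
```python
from look import *
s=st();look("g39",(160,230,280,350),(180,240,290,350))
```

```text
47.97 tcp [0.4862, 0.0625, 0.2421] rpy [-179.99, -0.23, -178.27] F [-5.5, 0.2, -4.0] T [-0.07, 1.23, 0.01] gap 0.0335 j [0.08, 0.08, 2.14, -0.0, 0.92, -1.52]
```

View pics/g39.png

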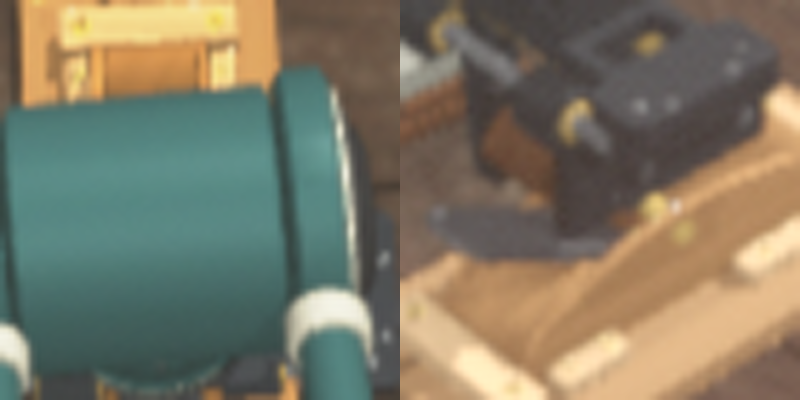

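Emit:
play_rows(series=[0.0005,0,0.002,0,0.0005,0,0.002,0,0,0,0.002,0,0,0,0.0015,0,0,0,0,0,0,0,0,0,0,0,0,0,0,0,0,0,0,0,0,0,0,0,0,0])

```text
clock: 48.9
tcp_pos: [0.4871, 0.0627, 0.2367]
tool_rot: [3.142, 0.002, -3.111]
force: [-5.8, -0.4, 5.2]
finger_gap: 0.0336
```

Emit:
play_rows(series=[0,0,0,0,0,0,0,0,0,0,0,0,0,0,0,0,0,0,0,0,0,0,0,0,0,0,0,0,0,0,0,0,0,0,0,0,0,0,0,0], gripper=0.55)

```text
clock: 49.73
tcp_pos: [0.4864, 0.0626, 0.2354]
tool_rot: [-3.142, -0.0, -3.111]
force: [0.2, 0.1, 0.8]
finger_gap: 0.0485
```

Run:
```python
from look import *
s=st();look("g40",(160,230,280,350),(180,240,280,340))
```

```text
49.73 tcp [0.4864, 0.0626, 0.2354] rpy [-180.0, -0.0, -178.27] F [0.2, 0.1, 0.8] T [-0.01, 0.03, -0.07] gap 0.0485 j [0.08, 0.09, 2.15, -0.0, 0.9, -1.52]
```

View pics/g40.png

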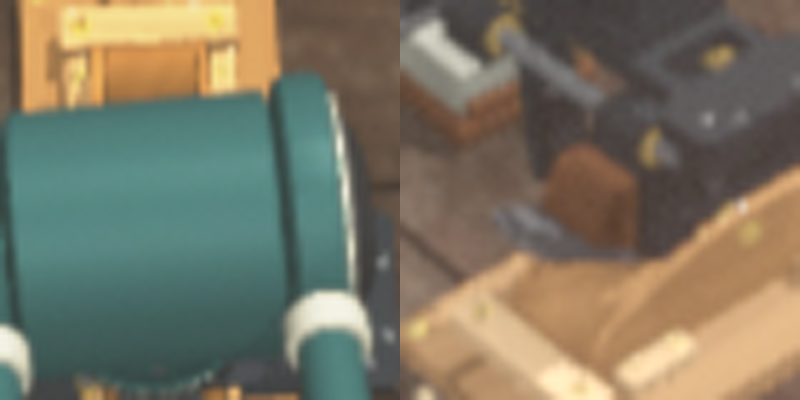

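Emit:
play_rows(series=[0,0,-0.02,0,0,0,-0.03,0,0,0,-0.02,0,0.025,0,0,0,0.022,0,0,0,0,0,0,0,0,0,0,0,0,0,0,0,0,0,0,0,0,0,0,0])

```text
clock: 50.67
tcp_pos: [0.4402, 0.0612, 0.3055]
tool_rot: [3.142, 0.0, -3.112]
force: [-0.1, -0.3, -0.3]
finger_gap: 0.0485
```

Run:
```python
from look import *
s=st();look("g41",(160,260,260,360),(170,250,270,350))
```

```text
50.67 tcp [0.4402, 0.0612, 0.3055] rpy [180.0, 0.02, -178.28] F [-0.1, -0.3, -0.3] T [0.03, -0.02, 0.01] gap 0.0485 j [0.08, -0.09, 2.18, -0.0, 1.05, -1.52]
```

View pics/g41.png

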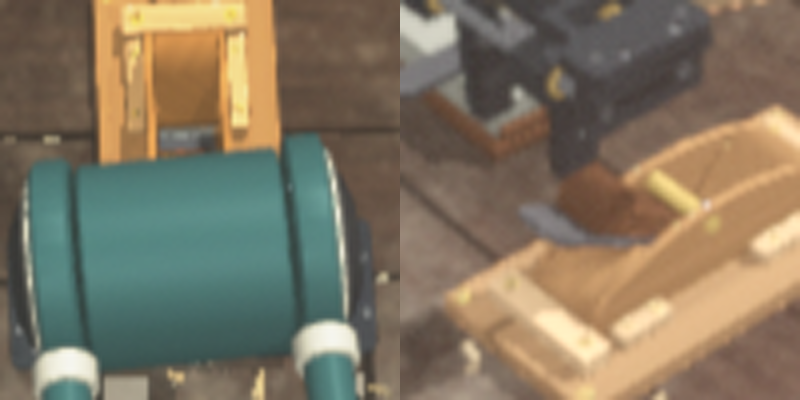

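Emit:
play_rows(series=[0,0,0,0,0,0,0,0,0,0,0,0,0,0,0.01,0,0,0,0.015,0,0,0,0.012,0,0,0,0.009,0,0,0,0,0,-0.002,0,0,0,-0.002,0,0,0], gripper=0)

```text
clock: 51.6
tcp_pos: [0.4438, 0.0613, 0.2597]
tool_rot: [3.142, 0.0, -3.111]
force: [-0.3, 0.9, 0.0]
finger_gap: 0.0007
```

Emit:
play_rows(series=[-0.0025,0,0.0008,0,-0.0025,0,0.001,0,-0.0025,0,0.0012,0,-0.0025,0,0.0014,0,-0.0025,0,0.0014,0,-0.0025,0,0.0014,0,0,0,0,0,0,0,0,0,0,0,0,0,0,0,0,0])

```text
clock: 52.43
tcp_pos: [0.4583, 0.0618, 0.2522]
tool_rot: [-3.142, -0.0, -3.111]
force: [-0.4, -0.8, -0.2]
finger_gap: 0.0003
```

Run:
```python
from look import *
s=st();look("g42",(160,260,260,360),(170,250,270,350))
```

```text
52.43 tcp [0.4583, 0.0618, 0.2522] rpy [-180.0, -0.01, -178.27] F [-0.4, -0.8, -0.2] T [0.02, -0.0, -0.03] gap 0.0003 j [0.08, 0.01, 2.19, -0.0, 0.94, -1.52]
```

View pics/g42.png

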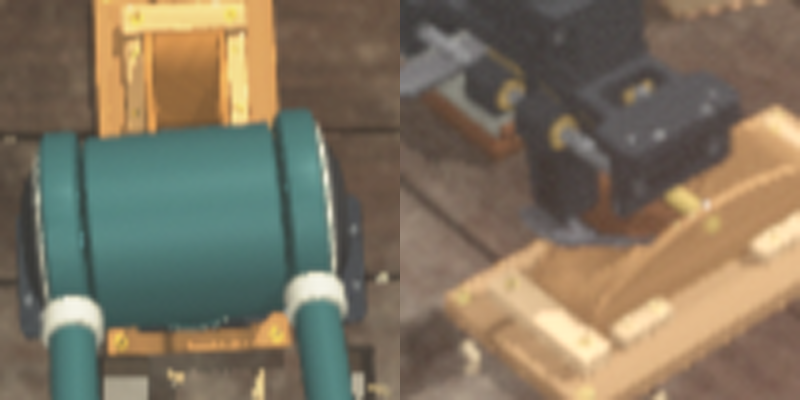

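Emit:
play_rows(series=[-0.002,0,0.0011,0,-0.002,0,0.0011,0,-0.002,0,0.0011,0,-0.002,0,0.0011,0,-0.002,0,0.0011,0,-0.002,0,0.0011,0,-0.0015,0,0.0009,0,0,0,0,0,0,0,0,0,0,0,0,0])

```text
clock: 53.37
tcp_pos: [0.4698, 0.0622, 0.2464]
tool_rot: [-3.141, -0.009, -3.111]
force: [-18.3, -1.3, 27.8]
finger_gap: 0.0001
```

Emit:
play_rows(series=[0.003,0,-0.002,0,0.008,0,-0.01,0,0.005,0,-0.03,0,0,-0.02,-0.035,0,0,-0.04,0,0,0,-0.04,0,0,0,-0.04,0,0,0,-0.04,0,0,0,-0.03,0,0,0,0,0,0])

```text
clock: 54.2
tcp_pos: [0.4626, -0.1527, 0.3222]
tool_rot: [-3.139, 0.001, -3.116]
force: [-0.1, 0.0, -0.4]
finger_gap: 0.0003
```

Run:
```python
from look import *
s=st();look("g43",(170,250,270,350),(180,240,280,340))
```

```text
54.2 tcp [0.4626, -0.1527, 0.3222] rpy [-179.85, 0.08, -178.52] F [-0.1, 0.0, -0.4] T [0.06, 0.03, 0.07] gap 0.0003 j [-0.37, -0.03, 2.09, -0.0, 1.08, -1.96]
```

View pics/g43.png

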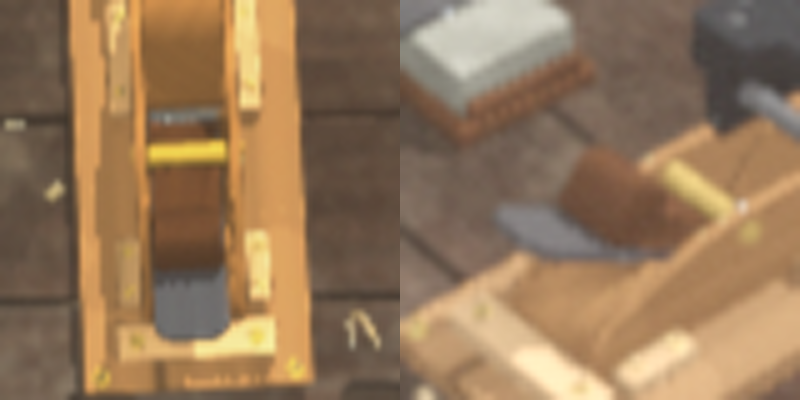

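Run:
```python
from h import *
c,f=load("top1.npz")
mouth=np.array([.5596,.0638,.014]);t=np.radians(1.7);u=np.array([np.cos(t),np.sin(t),0])
def B(s,h):
    a=np.radians(30);return mouth-u*(s*np.cos(a)-h*np.sin(a))+np.array([0,0,s*np.sin(a)+h*np.cos(a)])
for s in(8,10,12,14,16,18,20):print(s,proj(*c,B(s/1e3,.007)).round(1))
for s in(100,104,108):print('back',s,proj(*c,B(s/1e3,.005)).round(1))
print(f[188:200,303:311].mean(1).round().astype(int).tolist())
cv2.imwrite("pics/t5.png",cv2.resize(f[185:245,290:330],(400,600),interpolation=2))
```

```text
8 [306.8 192.5]
10 [306.9 193.1]
12 [306.9 193.7]
14 [306.9 194.3]
16 [307. 195.]
18 [307.  195.6]
20 [307.  196.2]
back 100 [308.2 222.8]
back 104 [308.2 224.2]
back 108 [308.3 225.5]
[[55, 94, 132], [55, 93, 131], [53, 88, 122], [68, 94, 117], [95, 109, 118], [108, 119, 124], [87, 103, 122], [56, 83, 119], [51, 80, 119], [53, 87, 126], [62, 133, 175], [77, 193, 231]]
```

View pics/t5.png

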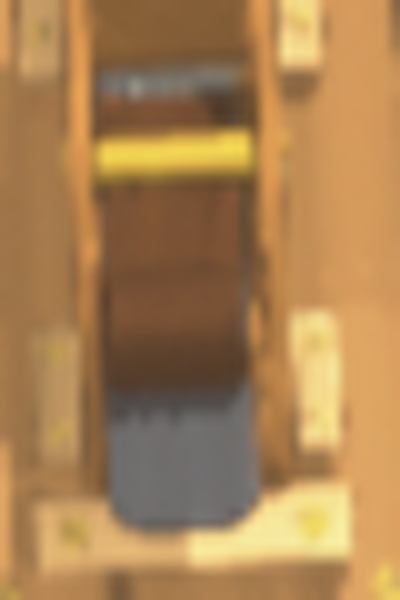

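```bash
python3 -c "
from workcell import r
print(r.job_done())"
```

```text
the job is handed in; nothing more can be done
None
```

The plane is assembled and the job was handed in at about 54 s of the 67 s allowed. The wide iron is on the bed under the brass pin, the dark wedge is driven in on top of it, and the narrow iron was never touched.

**How it went in**
- **Iron:** The tool only turns about its own axis, so I tilted the iron in the grip. I pressed its head end down on the stone's edge, then hooked its tip under the pin while raising the hand. I slid it down to a hard stop and let go.
- **Wedge:** I tilted it on the plane's right cheek and against the left cheek's outer face, put its tip under the pin and let go, and it lay on the iron. I then pushed it home from behind the knob with the fingers shut, about 30 N along the bed.

**Last checks, from the top and scene pictures before handing in**
- **Iron edge:** It shows at row 191.5, where 191.7 is expected for an edge at the mouth.
- **Iron head:** It shows at about row 238, against 236.7 predicted, so it reads 2–3 mm high. That is roughly the measuring error, but it does not fully agree.
- **Wedge tip:** It is about 12.5–13 mm up the bed, inside the 12–15 mm range where it binds. It had not moved out after I drew back.
- **Arm:** It was clear of everything.

**What went wrong or was not checked**
- My first try to get the iron under the pin went over it instead, so I backed off and lowered it.
- The wedge slipped in the grip while I was tilting it.
- Near the pin I could only follow the wedge by force readings, because the arm hid the tip.
- I did not push a second time to test that the wedge is tight.

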